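# Set the brake stop screw to the setting block

## Task

Slide the aluminium setting block along the seat of the stop bracket until it lies under the stop screw, then put the square-bit driver in the screw's socket and screw the stop down with it, gently, until its sprung foot presses with about 4 N and the block just drags: a definite light pull, neither loose nor jammed. Leave the block lying on the seat under the foot and the driver standing upright in the screw's socket, turn the screw only with the driver, and leave the other things on the bench where they are.

Things in the scene. Friction and masses are not known exactly. Their poses are not given: they have to be found in the camera images.
- bracket: Fixed grey C-shaped stop bracket, place and yaw vary. Origin on the bench (z=0) right below the screw axis; x along its throat to its column (roughly away from the robot), y left, z up. Seat plate: x -100 to +95, 90 wide, top at z=16. Column 50 wide, inner face at x=+45. Arm 50 wide, z 83 to 105, nose at x=-18. Throat open to -x and both sides.
- seat (a point): Point on the bracket's seat (16 above the bench) right below the sprung foot. The foot, a 17 mm round steel pad under the screw, gives upwards 1 mm per 3 N, up to 5.5 mm; over 15 N on the block spoils it. Foot lengths differ, so its height is not known beforehand: at the start its underside hangs 1 to 7 mm above the top of a block lying on the seat.
- screw_lift: Vertical steel stop screw in the arm. This point is on its axis at the mouth of its socket (the head's top), 140 above the bench when joint screw reads 0; it sinks with the screw but does not turn with it (axes as the bracket's). Head 28 x 28 x 20 high; square socket, 13 wide and 16 deep, sides parallel to the head's.
- screw (a joint): Turn of the stop screw in rad. At 0 the socket's sides are parallel to the bracket's x and y. Grows when turned clockwise seen from above, which lowers screw and foot by 3.18 mm per rad (20 mm per turn, a steep thread); ends at 4.2. Stays where it is left (thread friction about 0.05 N m).
- block_center (a point): Centre of the loose setting block: a plain aluminium bar 130 (x) x 24 (y) x 30 (z), 0.25 kg, flat on the bench, both ends alike. Under the stop its x lies along the bracket's x with its centre 15 to 55 mm from the screw axis on the -x side, so that its outer end stays free to grip across the 24 mm.
- block: The same block; this origin is at the centre of its underside. Set right, the foot presses on it with 2 to 6.5 N and it drags clearly more than when it slides freely on the seat: a sideways pull of about 2.5 N when loose, 5 N at a foot press of 2 N, 7.5 N at 4 N, 10.5 N at 6.5 N, give or take a fifth with the friction.
- driver_handle (a point): Centre of the grey square handle (24 x 24 x 68 high) of the loose driver, which stands upright in its stand; 0.14 kg. The driver's z points up from its bit to its handle; handle sides and bit sides are parallel.
- driver_tip (a point): Lower end of the driver's bit, 90 below the handle's centre, on its axis. The bit is a 10 mm square shank, 56 long below the collar under the handle, its last 4 mm narrowed to 6.5.
- stand: The fixed black driver stand, 80 x 80 x 45 high, on the bench at a different place and yaw; origin at the centre of its underside. The driver stands in a square hole in the middle of its top, 30 deep.
- meter: Yellow hand meter 150 x 80 x 36 lying on the bench; origin under its centre. A bystander.
- bearing: Loose steel bearing ring, 62 across, 16 high; origin under its centre. A bystander.
Things that resemble listed ones, but are neither listed nor needed, are in the scene too. Of the things shaped like the block, the aluminium one is meant.

How it is judged:
By the outcome, as a careful person would: the job done as asked, in the order asked, and still so for the second after the job is handed in, with the robot touching nothing.
It also fails if it takes over 72 s, if anything falls off the work surface, if the arm or the gripper's body presses on something with over 40 N, if the wrist force passes 120 N, or if a joint passes its speed limit or range.

## Robot

A 6-joint arm with a two-finger parallel gripper is mounted at the origin on the work surface. World frame = base frame: x ahead of the robot, y to its left, z up, the work surface at z = 0. Lengths are in m, angles in rad, forces in N, time in s.
With the tool pointing down it reaches from about 0.35 to 0.925 m from the base axis. Payload 6.4 kg.
Tool frame: the origin (TCP) lies between the finger pads; the fingertips stand 17 mm ahead of it and the grasp point (between the pads) lies 2 mm behind it; z points along the fingers, y is the direction in which the jaws open and shut (so a half turn about z gives the same grasp; the last joint's range is limited). The gripper opens to 94 mm and grips with 3 to 60 N. Pads are 16 mm wide; open, the fingers measure 119 mm over their backs; the gripper's body (75 mm by 177 mm) begins 78 mm behind the grasp point.
Start: joints at [1.143, 0.245, 1.558, -0, 1.339, -0.174], TCP at [0.163, 0.629, 0.222] pointing down, gripper open.
Joint ranges: [-3.13, 3.13], [-1.02, 2.26], [0.13, 2.54], [-0.95, 4.09], [0.21, 2.88], [-2.74, 2.74]. Speed limits (rad/s): [2.57, 2.57, 3.14, 3.14, 3.14, 3.14].

## Interface

Orientations are given as a unit quaternion [w, x, y, z].
In Python, from rig import arm, imaging gives the robot as it stands. The module is installed in compiled form; this text tells all that it offers.
- The arm moves only by the tool servo_tool, never from a script. Its argument "commands" is a list of rows, each an object of numbers: "hand": the finger opening in m, from 0 to 0.094; "dx", "dy", "dz": the shift along the tool's x, y, z in m; "spin": the turn about the tool's z in rad. In form: [{"hand": .., "dx": .., "dy": .., "dz": .., "spin": ..}, ...]. A call has 1 to 12 rows; each row shifts and turns the commanded pose from where the row before left it, along the tool's axes as they then stand; what a row does not reach is not made up. A row lasts 1/10 s, in which the tool goes at most 50 mm and 8.59 degrees, less where a joint would pass 70% of its speed; a pose out of reach is approached as far as the arm can. A call is refused whole if a number of a shift passes 0.05 or a number of a turn 0.15, either way. A call with a gripper value outside its range is refused whole. The fingers move at their own pace and stop on an object; "grip_force" is the grip in N (left out, the last holds). Time passes only in rows, so rows that do not move let the fingers close. It gives the time, the measured TCP pose, the force and the opening at its end, in the units of the state.
- arm.get_state(): the state, without advancing time (a new reading comes with each control period).
- imaging.camera(name): name is "side" or "top" or "wrist"; returns the picture (480x640x3 uint8, red, green, blue); there is no depth.
- imaging.camera_params(name): a dict with "fx", "fy", "cx", "cy" (pixels), "R" (3x3) and "t" (3): a world point X has camera coordinates R X + t. Camera axes: x right, y down, z forward; pixel columns grow to the right and rows downward; lengths in m; the calibration is good to about 2 mm. A picture is of the moment at which its call begins: read the wrist's pose just before it. camera_params takes no time and is no camera call; for the wrist camera it gives the pose at the moment of the call.
- arm.job_done(): hands the job in, once; it reports no verdict.
The state is a dict: "time": time; "joints": joint angles; "joint_velocities": joint speeds; "effort": joint torques, N m; "ee_pos": TCP position; "ee_rot": TCP orientation; "ft_force": force on the tool from outside, world axes, zero at the start; "moment": the same for the moment, N m; "finger_gap": finger opening in m.
Only numpy, scipy, OpenCV 4.12 (cv2) and the standard library are available. Lean on these libraries where they do the work, as an engineer would, in place of code of your own. Each camera call takes 0.05 s, during which the arm holds its last target. There are 200 camera calls.

## Working session

There is one attempt and no reset: what is moved stays moved. The work goes in short steps, Python scripts to look and compute and a tool call to move; the robot and the scene stay as the last step left them, time stands still between calls to the robot, and variables do not carry over. Pictures are saved under pics/ and viewed, about 8 in all and at most 12, crops included, and the job is handed in when it is done.

Besides the shell and the picture viewer there is one more tool, called as name(argument=value, ...), one argument or row to a line, values as JSON. servo_tool: Moves the arm, as the interface text tells. Its arguments: {"type":"object","properties":{"commands":{"type":"array"},"grip_force":{"type":"number"}},"required":["commands"]}

```bash
mkdir -p pics
python3 - <<'E'
from rig import arm, imaging
import cv2,numpy as np,json
s=arm.get_state(); print(s['time'],s['ee_pos'],s['ee_rot'],s['finger_gap'])
for n in ("top","side"):
    im=imaging.camera(n); p=imaging.camera_params(n)
    cv2.imwrite(f"pics/{n}0.png",im[:,:,::-1]); print(n,{k:np.round(v,4).tolist() for k,v in p.items()})
E
```

```text
0.0 [0.16297991 0.62864016 0.22135039] [-2.55746458e-04  1.26561880e-01  9.91958240e-01 -9.35297930e-04] 0.09389637277627325
top {'fx': 590.8679, 'fy': 590.8679, 'cx': 321.2493, 'cy': 239.3259, 'R': [[0.0175, -0.9997, -0.0163], [-0.9929, -0.0154, -0.1177], [0.1174, 0.0183, -0.9929]], 't': [-0.0605, 0.5451, 1.337]}
side {'fx': 474.2007, 'fy': 474.2007, 'cx': 321.2618, 'cy': 249.4024, 'R': [[-0.9987, -0.0513, 0.0047], [-0.0383, 0.6779, -0.7341], [0.0345, -0.7333, -0.679]], 't': [0.5355, 0.1311, 0.9518]}
```

View pics/top0.png

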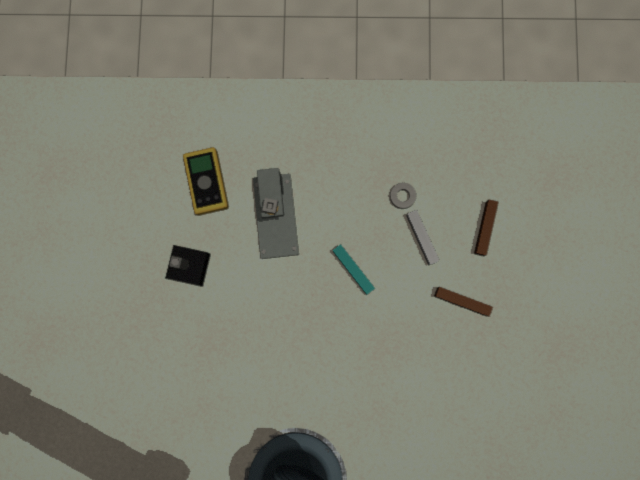

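View pics/side0.png

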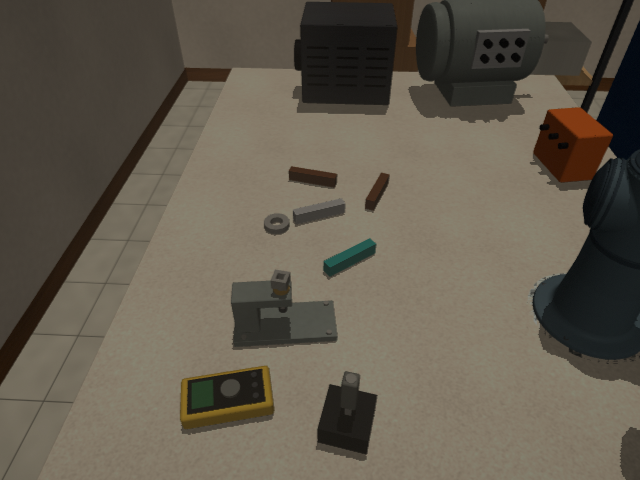

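Top view: the aluminium block is at about (421,237). Lookalikes are the teal bar (352,269) and the brown bars (486,228) and (463,301). The bracket is at (277,215) with its screw head at (270,206), the stand at (188,266), the bearing at (403,195) and the meter at (205,181).

```bash
cat > h.py <<'E'
import cv2,numpy as np
from rig import arm,imaging
def cast(p,uv,z):
    uv=np.atleast_2d(uv).astype(float); R=np.array(p['R']);t=np.array(p['t'])
    d=np.c_[(uv[:,0]-p['cx'])/p['fx'],(uv[:,1]-p['cy'])/p['fy'],np.ones(len(uv))]@R
    o=-R.T@t; return o+d*((z-o[2])/d[:,2])[:,None]
def proj(p,X):
    c=np.atleast_2d(X)@np.array(p['R']).T+np.array(p['t'])
    return c[:,:2]/c[:,2:]*[p['fx'],p['fy']]+[p['cx'],p['cy']]
def st():
    s=arm.get_state();q=s['ee_rot']
    w,x,y,z=q; xa=np.array([1-2*(y*y+z*z),2*(x*y+w*z)])
    return s,s['ee_pos'],np.arctan2(xa[1],xa[0])  # yaw of tool x axis; tool y = yaw-90deg (tool down)
def rect(m,p,z):
    c=max(cv2.findContours(m,cv2.RETR_EXTERNAL,cv2.CHAIN_APPROX_NONE)[0],key=cv2.contourArea)
    P=cast(p,c[:,0,:],z)[:,:2]; r=cv2.minAreaRect((P*1000).astype(np.float32)); b=cv2.boxPoints(r)
    e=b[1]-b[0] if np.linalg.norm(b[1]-b[0])>np.linalg.norm(b[2]-b[1]) else b[2]-b[1]
    return np.round(r[0],1),np.round(r[1],1),round(float(np.degrees(np.arctan2(e[1],e[0]))%180),1)
def move(target,yaw,dxyz=False):
    """rows needed: tool-frame shift from present pose to target (world), spin"""
    s,e,a=st(); d=np.array(target)-e; c,n=np.cos(a),np.sin(a)
    sp=(-(yaw-a)+np.pi/2)%np.pi-np.pi/2
    print('t %.2f'%s['time'],'dx %.4f dy %.4f dz %.4f spin %.3f'%(c*d[0]+n*d[1], n*d[0]-c*d[1], -d[2], sp),'j6 %.2f'%s['joints'][5])
E
python3 - <<'E'
from h import *
im=cv2.imread('pics/top0.png'); p=imaging.camera_params('top')
print(st()[1:],)
def crop(x0,y0,x1,y1,k): return cv2.resize(im[y0:y1,x0:x1],None,fx=k,fy=k,interpolation=cv2.INTER_CUBIC)
a=crop(230,150,330,275,4);b=crop(380,170,480,280,4); c=crop(150,235,225,300,4)
cv2.imwrite('pics/c1.png',np.hstack([a[:500],np.vstack([b,np.zeros((60,400,3),np.uint8)])]))
lab=cv2.cvtColor(im,cv2.COLOR_BGR2LAB).astype(int)
bg=cv2.medianBlur(im,101); d=np.abs(im.astype(int)-bg).sum(2)
m=((d>45)*255).astype(np.uint8)
n,L,S,C=cv2.connectedComponentsWithStats(m)
for i in range(1,n):
    if 150<S[i,4]<8000 and S[i,1]>100 and S[i,1]<330: print(S[i],np.round(C[i]),im[L==i].mean(0).round(), [rect(((L==i)*255).astype(np.uint8),p,z) for z in (0.03,)])
E
```

```text
(array([0.16296741, 0.62870982, 0.22146562]), np.float64(2.8878227944914165))
[ 183  147   46   69 2325] [205. 181.] [36. 61. 64.] [(array([680.3, 224.4]), array([155.9,  86.2]), 13.6)]
[ 252  168   48   91 3468] [275. 214.] [78. 85. 83.] [(array([608.7,  59.2]), array([212.6,  94.3]), 7.3)]
[388 182  29  28 525] [402. 195.] [ 91.  98. 100.] [(array([ 652.8, -237.6]), array([62.8, 65.3]), 135.9)]
[471 199  28  58 970] [484. 227.] [41. 54. 71.] [(array([ 581. , -428.4]), array([ 39.7, 135.7]), 166.6)]
[403 212  32  54 324] [416. 239.] [69. 76. 78.] [(array([ 550.2, -272.6]), array([133.3,  20.6]), 26.8)]
[ 165  245   46   42 1445] [188. 265.] [28. 30. 31.] [(array([481., 257.]), array([93.8, 83.4]), 78.6)]
[330 244  45  51 792] [352. 269.] [90. 99. 54.] [(array([ 478., -123.]), array([135.1,  32.5]), 38.5)]
[431 286  63  31 790] [462. 301.] [41. 56. 76.] [(array([ 409.9, -373.6]), array([144.2,  29.2]), 70.3)]
```

View pics/c1.png

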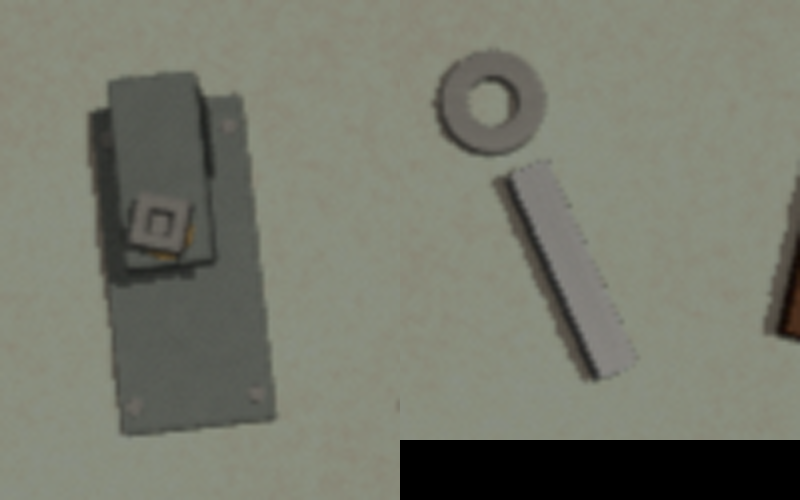

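Crop: the light-grey aluminium bar's top runs from (408,214) to (434,263). The bearing is close to its far end. The seat plate's outer corners are at about (260,258) and (299,255), and the screw head's centre is at about (270,205).

Run:
```python
from h import *
im=cv2.imread('pics/top0.png'); p=imaging.camera_params('top'); ps=imaging.camera_params('side')
f=lambda pts,o: (np.array(pts)-1.5)/4+np.array(o)
B=cast(p,f([(113,175),(148,160),(236,362),(198,380)],(380,170)),.03)
print('block',B.round(4).tolist(),B.mean(0).round(4)); e=(B[2]+B[3]-B[0]-B[1])/2; print('len',np.linalg.norm(e),np.degrees(np.arctan2(-e[1],-e[0])),'w',np.linalg.norm(B[1]-B[0]),np.linalg.norm(B[3]-B[2]))
S=cast(p,f([(122,434),(275,420),(241,95)],(230,150)),.016); print('seat',S.round(4).tolist())
yaw=np.arctan2(*(S[2]-S[1])[[1,0]]); print('yaw',np.degrees(yaw),'len',np.linalg.norm(S[2]-S[1]),np.linalg.norm(S[1]-S[0]))
m=(S[0]+S[1])/2; x=np.array([np.cos(yaw),np.sin(yaw)]); print('origin from seat',m[:2]+.1*x)
# head 4 corners in crop
H=cast(p,f([(139,193),(194,199),(184,257),(129,247)],(230,150)),.135); print('head',H.mean(0),np.degrees(np.arctan2(*(H[0]-H[3])[[1,0]])),np.linalg.norm(H[1]-H[0]),np.linalg.norm(H[2]-H[1]))
g=im[235:300,150:225].max(2); 
mk=((g<45)*255).astype(np.uint8); full=np.zeros(im.shape[:2],np.uint8); full[235:300,150:225]=mk
print('stand',rect(full,p,.045))
cv2.imwrite('pics/c2.png',cv2.resize(im[240:290,160:215],None,fx=8,fy=8,interpolation=cv2.INTER_CUBIC))
s=cv2.imread('pics/side0.png'); 
for z in (.03,.0): pass
print('proj block in side',proj(ps,B).round(0).tolist())
bc=B.mean(0); bc[2]=.1
move([bc[0],bc[1],.15],np.arctan2(-e[1],-e[0]))
```

```text
block [[0.6101, -0.2519, 0.03], [0.6193, -0.2722, 0.03], [0.5022, -0.3225, 0.03], [0.4915, -0.3007, 0.03]] [ 0.5558 -0.2868  0.03  ]
len 0.12785360574720103 22.81268021471698 w 0.022270687174362286 0.02434275118763574
seat [[0.5014, 0.091, 0.016], [0.511, 0.0016, 0.016], [0.7045, 0.0261, 0.016]]
yaw 7.211195413575167 len 0.19504504240843692 0.08983879702158301
origin from seat [0.60542655 0.05884949]
head [0.605335   0.05848813 0.135     ] -8.727192746876005 0.02998440700016406 0.03210291219944401
stand (array([480. , 253.3]), array([86.2, 76.2]), 78.6)
proj block in side [[296.0, 214.0], [293.0, 209.0], [342.0, 198.0], [346.0, 203.0]]
t 0.10 dx -0.6101 dy -0.7876 dz 0.0715 spin -0.652 j6 -0.17
```

View pics/c2.png

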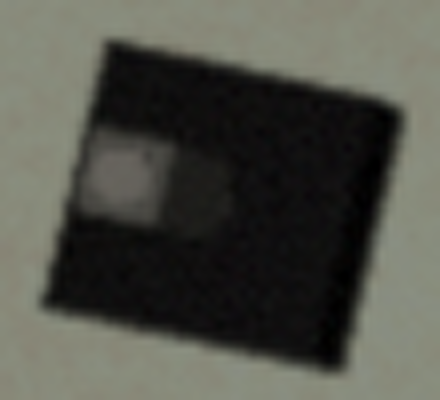

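```bash
cat >> h.py <<'E'
import json
def plan(target,yawdeg,n=None,turn=None):
    """print rows to target (world), tool-x yaw in deg; turn: explicit spin total (rad)"""
    s,e,a=st(); d=np.array(target)-e
    sp=turn if turn is not None else (a-np.radians(yawdeg)+np.pi)%(2*np.pi)-np.pi
    n=n or max(1,int(np.ceil(max(np.linalg.norm(d)/.045,abs(sp)/.145))))
    rows=[]
    for i in range(n):
        c,q=np.cos(a),np.sin(a); k=d/n
        rows.append(dict(dx=round(c*k[0]+q*k[1],4),dy=round(q*k[0]-c*k[1],4),dz=round(-k[2],4),spin=round(sp/n,3))); a-=sp/n
    print('t %.2f j6 %.2f spin %.3f n %d F %s gap %.4f'%(s['time'],s['joints'][5],sp,n,np.round(s['ft_force'],1),s['finger_gap']))
    print(json.dumps(rows))
E
python3 - <<'E'
from h import *
p=imaging.camera_params('wrist'); s,e,a=st(); R=np.array(p['R']); C=-R.T@p['t']; T=np.array([[np.cos(a),np.sin(a),0],[np.sin(a),-np.cos(a),0],[0,0,-1]]).T
print('cam in tool',T.T@(C-e),'\nview dir tool',T.T@R[2],'img x',T.T@R[0],p['fx'])
plan([.42,.25,.25],100)
plan([.42,.25,.25],22.8)
E
```

```text
cam in tool [ 7.65749161e-02  4.43074301e-05 -1.62311148e-01] 
view dir tool [-0.26009082 -0.00205726  0.96558197] img x [-0.00121865  0.99999763  0.00180233] 411.7161436570757
t 0.10 j6 -0.17 spin 1.142 n 11 F [-1.  -0.1  0.1] gap 0.0938
[{"dx": -0.0313, "dy": -0.0275, "dz": -0.0026, "spin": 0.104}, {"dx": -0.0339, "dy": -0.0241, "dz": -0.0026, "spin": 0.104}, {"dx": -0.0363, "dy": -0.0204, "dz": -0.0026, "spin": 0.104}, {"dx": -0.0382, "dy": -0.0166, "dz": -0.0026, "spin": 0.104}, {"dx": -0.0397, "dy": -0.0125, "dz": -0.0026, "spin": 0.104}, {"dx": -0.0408, "dy": -0.0083, "dz": -0.0026, "spin": 0.104}, {"dx": -0.0414, "dy": -0.0041, "dz": -0.0026, "spin": 0.104}, {"dx": -0.0416, "dy": 0.0003, "dz": -0.0026, "spin": 0.104}, {"dx": -0.0414, "dy": 0.0046, "dz": -0.0026, "spin": 0.104}, {"dx": -0.0407, "dy": 0.0088, "dz": -0.0026, "spin": 0.104}, {"dx": -0.0395, "dy": 0.013, "dz": -0.0026, "spin": 0.104}]
t 0.10 j6 -0.17 spin 2.490 n 18 F [-1.  -0.1  0.1] gap 0.0938
[{"dx": -0.0191, "dy": -0.0168, "dz": -0.0016, "spin": 0.138}, {"dx": -0.0212, "dy": -0.014, "dz": -0.0016, "spin": 0.138
[... 274 characters left out ...]
0028, "dz": -0.0016, "spin": 0.138}, {"dx": -0.0247, "dy": 0.0062, "dz": -0.0016, "spin": 0.138}, {"dx": -0.0236, "dy": 0.0096, "dz": -0.0016, "spin": 0.138}, {"dx": -0.022, "dy": 0.0127, "dz": -0.0016, "spin": 0.138}, {"dx": -0.02, "dy": 0.0156, "dz": -0.0016, "spin": 0.138}, {"dx": -0.0177, "dy": 0.0183, "dz": -0.0016, "spin": 0.138}, {"dx": -0.015, "dy": 0.0205, "dz": -0.0016, "spin": 0.138}, {"dx": -0.012, "dy": 0.0224, "dz": -0.0016, "spin": 0.138}, {"dx": -0.0088, "dy": 0.0238, "dz": -0.0016, "spin": 0.138}, {"dx": -0.0055, "dy": 0.0248, "dz": -0.0016, "spin": 0.138}, {"dx": -0.002, "dy": 0.0253, "dz": -0.0016, "spin": 0.138}, {"dx": 0.0015, "dy": 0.0254, "dz": -0.0016, "spin": 0.138}]
```

Run:
```python
from h import *
plan([.47,.25,.24],180,11)
```

```text
t 0.10 j6 -0.17 spin -0.254 n 11 F [-1.  -0.1  0.1] gap 0.0938
[{"dx": -0.0357, "dy": -0.0263, "dz": -0.0017, "spin": -0.023}, {"dx": -0.035, "dy": -0.0271, "dz": -0.0017, "spin": -0.023}, {"dx": -0.0344, "dy": -0.0279, "dz": -0.0017, "spin": -0.023}, {"dx": -0.0338, "dy": -0.0287, "dz": -0.0017, "spin": -0.023}, {"dx": -0.0331, "dy": -0.0295, "dz": -0.0017, "spin": -0.023}, {"dx": -0.0324, "dy": -0.0302, "dz": -0.0017, "spin": -0.023}, {"dx": -0.0317, "dy": -0.031, "dz": -0.0017, "spin": -0.023}, {"dx": -0.031, "dy": -0.0317, "dz": -0.0017, "spin": -0.023}, {"dx": -0.0302, "dy": -0.0324, "dz": -0.0017, "spin": -0.023}, {"dx": -0.0295, "dy": -0.0331, "dz": -0.0017, "spin": -0.023}, {"dx": -0.0287, "dy": -0.0338, "dz": -0.0017, "spin": -0.023}]
```

servo_tool(
  commands=[
    {"dx":-0.036,"dy":-0.026,"dz":-0.002,"spin":-0.023},
    {"dx":-0.035,"dy":-0.027,"dz":-0.002,"spin":-0.023},
    {"dx":-0.034,"dy":-0.028,"dz":-0.002,"spin":-0.023},
    {"dx":-0.034,"dy":-0.029,"dz":-0.002,"spin":-0.023},
    {"dx":-0.033,"dy":-0.03,"dz":-0.002,"spin":-0.023},
    {"dx":-0.032,"dy":-0.03,"dz":-0.002,"spin":-0.023},
    {"dx":-0.032,"dy":-0.031,"dz":-0.002,"spin":-0.023},
    {"dx":-0.031,"dy":-0.032,"dz":-0.002,"spin":-0.023},
    {"dx":-0.03,"dy":-0.032,"dz":-0.002,"spin":-0.023},
    {"dx":-0.03,"dy":-0.033,"dz":-0.001,"spin":-0.023},
    {"dx":-0.029,"dy":-0.034,"spin":-0.023},
    {},
  ],
)

```text
invalid input
```

Run:
```python
from h import *
s,e,a=st(); p=imaging.camera_params('wrist'); im=imaging.camera('wrist'); cv2.imwrite('pics/w1.png',im[:,:,::-1])
np.savez('w1',**p); print(e,np.degrees(a),s['joints'].round(2) if hasattr(s['joints'],'round') else s['joints'])
plan([.556,-.287,.14],202.8,12)
```

```text
[0.16296741 0.62870982 0.22146562] 165.46005810603344 [ 1.14  0.25  1.56  0.    1.34 -0.17]
t 0.15 j6 -0.17 spin -0.652 n 12 F [-0.  -1.2  0.9] gap 0.0939
[{"dx": -0.0509, "dy": -0.0656, "dz": 0.0068, "spin": -0.054}, {"dx": -0.0472, "dy": -0.0683, "dz": 0.0068, "spin": -0.054}, {"dx": -0.0434, "dy": -0.0708, "dz": 0.0068, "spin": -0.054}, {"dx": -0.0395, "dy": -0.073, "dz": 0.0068, "spin": -0.054}, {"dx": -0.0355, "dy": -0.0751, "dz": 0.0068, "spin": -0.054}, {"dx": -0.0314, "dy": -0.0769, "dz": 0.0068, "spin": -0.054}, {"dx": -0.0272, "dy": -0.0785, "dz": 0.0068, "spin": -0.054}, {"dx": -0.0229, "dy": -0.0798, "dz": 0.0068, "spin": -0.054}, {"dx": -0.0185, "dy": -0.081, "dz": 0.0068, "spin": -0.054}, {"dx": -0.0141, "dy": -0.0818, "dz": 0.0068, "spin": -0.054}, {"dx": -0.0096, "dy": -0.0825, "dz": 0.0068, "spin": -0.054}, {"dx": -0.0051, "dy": -0.0829, "dz": 0.0068, "spin": -0.054}]
```

View pics/w1.png

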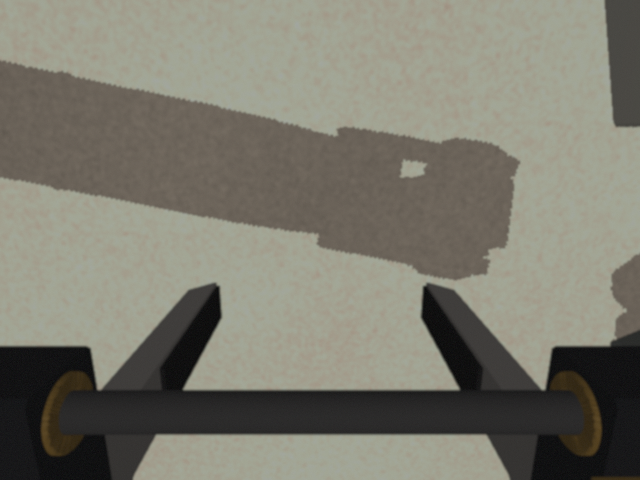

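The move was refused, so nothing moved and this picture shows only bench and the arm's shadow. I'll resend with every key in each row.

servo_tool(
  commands=[
    {"hand":0.094,"dx":-0.036,"dy":-0.026,"dz":-0.002,"spin":-0.023},
    {"hand":0.094,"dx":-0.035,"dy":-0.027,"dz":-0.002,"spin":-0.023},
    {"hand":0.094,"dx":-0.034,"dy":-0.028,"dz":-0.002,"spin":-0.023},
    {"hand":0.094,"dx":-0.034,"dy":-0.029,"dz":-0.002,"spin":-0.023},
    {"hand":0.094,"dx":-0.033,"dy":-0.03,"dz":-0.002,"spin":-0.023},
    {"hand":0.094,"dx":-0.032,"dy":-0.03,"dz":-0.002,"spin":-0.023},
    {"hand":0.094,"dx":-0.032,"dy":-0.031,"dz":-0.002,"spin":-0.023},
    {"hand":0.094,"dx":-0.031,"dy":-0.032,"dz":-0.002,"spin":-0.023},
    {"hand":0.094,"dx":-0.03,"dy":-0.032,"dz":-0.002,"spin":-0.023},
    {"hand":0.094,"dx":-0.03,"dy":-0.033,"dz":-0.001,"spin":-0.023},
    {"hand":0.094,"dx":-0.029,"dy":-0.034,"dz":0,"spin":-0.023},
    {"hand":0.094,"dx":0,"dy":0,"dz":0,"spin":0},
  ],
)

```text
time: 1.35
ee_pos: [0.4731, 0.2467, 0.2413]
ee_rot: [0.0, 0.003, 1.0, -0.0]
ft_force: [0.5, 1.1, -0.5]
finger_gap: 0.0939
```

Run:
```python
from h import *
s,e,a=st(); p=imaging.camera_params('wrist'); im=imaging.camera('wrist'); cv2.imwrite('pics/w2.png',im[:,:,::-1])
np.savez('w2',**p); print(e,np.degrees(a),s['time'])
print(proj(p,[[.48,.255,.045],[.48,.255,.139]]))
plan([.556,-.287,.14],202.8,12)
```

```text
[0.47310006 0.24668645 0.24132418] 179.62209640393704 1.35
[[330.55085296 230.64701883]
 [333.58419879 262.35839059]]
t 1.40 j6 -1.29 spin -0.403 n 12 F [-1.  -0.3 -0.8] gap 0.0939
[{"dx": -0.0073, "dy": -0.0446, "dz": 0.0084, "spin": -0.034}, {"dx": -0.0058, "dy": -0.0448, "dz": 0.0084, "spin": -0.034}, {"dx": -0.0042, "dy": -0.045, "dz": 0.0084, "spin": -0.034}, {"dx": -0.0027, "dy": -0.0451, "dz": 0.0084, "spin": -0.034}, {"dx": -0.0012, "dy": -0.0452, "dz": 0.0084, "spin": -0.034}, {"dx": 0.0003, "dy": -0.0452, "dz": 0.0084, "spin": -0.034}, {"dx": 0.0018, "dy": -0.0451, "dz": 0.0084, "spin": -0.034}, {"dx": 0.0033, "dy": -0.045, "dz": 0.0084, "spin": -0.034}, {"dx": 0.0048, "dy": -0.0449, "dz": 0.0084, "spin": -0.034}, {"dx": 0.0063, "dy": -0.0447, "dz": 0.0084, "spin": -0.034}, {"dx": 0.0078, "dy": -0.0445, "dz": 0.0084, "spin": -0.034}, {"dx": 0.0093, "dy": -0.0442, "dz": 0.0084, "spin": -0.034}]
```

View pics/w2.png

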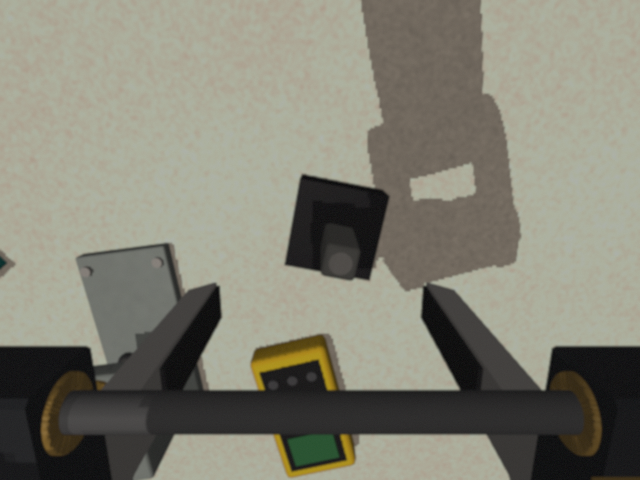

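Wrist view: the stand's top corners are about (303,176), (388,192), (370,279) and (286,264). The centre of the driver's handle top is about (341,263), and the meter is at (302,405). On to the block.

servo_tool(
  commands=[
    {"hand":0.094,"dx":-0.007,"dy":-0.045,"dz":0.007,"spin":-0.034},
    {"hand":0.094,"dx":-0.006,"dy":-0.045,"dz":0.007,"spin":-0.034},
    {"hand":0.094,"dx":-0.004,"dy":-0.045,"dz":0.007,"spin":-0.034},
    {"hand":0.094,"dx":-0.003,"dy":-0.045,"dz":0.007,"spin":-0.034},
    {"hand":0.094,"dx":-0.001,"dy":-0.045,"dz":0.007,"spin":-0.034},
    {"hand":0.094,"dx":0,"dy":-0.045,"dz":0.007,"spin":-0.034},
    {"hand":0.094,"dx":0.002,"dy":-0.045,"dz":0.009,"spin":-0.034},
    {"hand":0.094,"dx":0.003,"dy":-0.045,"dz":0.01,"spin":-0.034},
    {"hand":0.094,"dx":0.005,"dy":-0.045,"dz":0.01,"spin":-0.034},
    {"hand":0.094,"dx":0.006,"dy":-0.045,"dz":0.01,"spin":-0.034},
    {"hand":0.094,"dx":0.008,"dy":-0.044,"dz":0.01,"spin":-0.034},
    {"hand":0.094,"dx":0.009,"dy":-0.044,"dz":0.008,"spin":-0.03},
  ],
)

```text
time: 2.6
ee_pos: [0.5592, -0.2842, 0.1415]
ee_rot: [-0.0, -0.202, 0.979, 0.001]
ft_force: [0.6, 1.3, 1.2]
finger_gap: 0.0939
```

Run:
```python
from h import *
p=dict(np.load('w2.npz')); S=cast(p,[(303,176),(388,192),(370,279),(286,264)],.045)
print('stand',S.mean(0),[round(float(np.linalg.norm(S[i]-S[i-1])),4) for i in range(4)],np.degrees(np.arctan2(*(S[3]-S[0])[[1,0]])),np.degrees(np.arctan2(*(S[2]-S[1])[[1,0]])),'drv',cast(p,[(341,263)],.139))
s,e,a=st(); p=imaging.camera_params('wrist'); im=imaging.camera('wrist')[:,:,::-1].copy(); cv2.imwrite('pics/w3.png',im)
print(e,np.degrees(a),s['time'],s['joints'])
bg=cv2.medianBlur(im,151); d=np.abs(im.astype(int)-bg).sum(2); hsv=cv2.cvtColor(im,cv2.COLOR_BGR2HSV)
uv=proj(p,[.556,-.287,.03])[0].astype(int); print(uv,im[uv[1],uv[0]],im[30,30])
ref=im[uv[1]-2:uv[1]+3,uv[0]-2:uv[0]+3].reshape(-1,3).mean(0)
m=((np.abs(im-ref).max(2)<14)*255).astype(np.uint8); m=cv2.morphologyEx(m,cv2.MORPH_OPEN,np.ones((3,3)))
n,L,St,C=cv2.connectedComponentsWithStats(m); l=L[uv[1],uv[0]]; print(St[l]); print(rect(((L==l)*255).astype(np.uint8),p,.03))
cv2.imwrite('pics/w3.png',np.hstack([cv2.resize(im,(480,360)),cv2.resize(cv2.cvtColor(((L==l)*255).astype(np.uint8),cv2.COLOR_GRAY2BGR),(320,240)).copy() if 0 else np.vstack([cv2.resize(cv2.cvtColor(((L==l)*255).astype(np.uint8),cv2.COLOR_GRAY2BGR),(320,240)),np.zeros((120,320,3),np.uint8)])]))
```

```text
stand [0.47856084 0.26050035 0.045     ] [0.0814, 0.0752, 0.0814, 0.0785] -12.100154546480573 -9.766546280905533 drv [[0.48049014 0.25999483 0.139     ]]
[ 0.55922244 -0.28418552  0.14151589] -156.7469696239329 2.6 [-6.50855731e-01  2.75020987e-01  1.67679986e+00  5.17528519e-04
  1.19097738e+00 -2.62768605e+00]
[318 243] [134 136 141] [146 161 159]
[ 297  145   38  107 3366]
(array([ 529.1, -300.9]), array([71.4, 24. ]), 22.3)
```

View pics/w3.png

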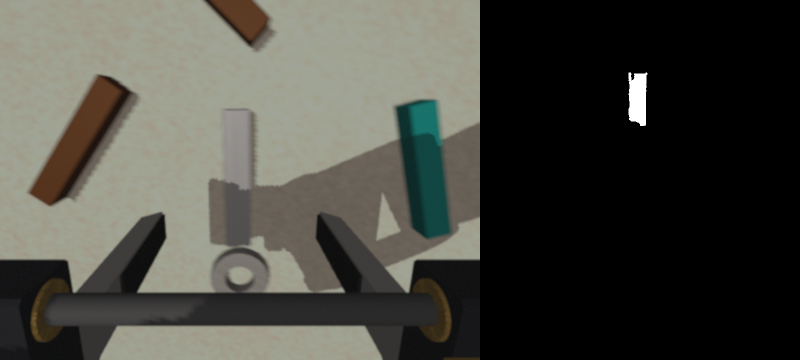

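The mask shows the sunlit near half of the aluminium block, and the rest lies in shadow. The bearing is clear, just beyond its far end. Both views agree: centre (0.556,-0.289), yaw 22.4°. Grasping now.

servo_tool(
  commands=[
    {"hand":0.094,"dx":0.005,"dy":-0.003,"dz":0.04,"spin":0.015},
    {"hand":0.06,"dx":0,"dy":0,"dz":0.04,"spin":0},
    {"hand":0.06,"dx":0,"dy":0,"dz":0.03,"spin":0},
    {"hand":0.06,"dx":0,"dy":0,"dz":0.009,"spin":0},
    {"hand":0.015,"dx":0,"dy":0,"dz":0,"spin":0},
    {"hand":0.015,"dx":0,"dy":0,"dz":0,"spin":0},
    {"hand":0.015,"dx":0,"dy":0,"dz":0,"spin":0},
    {"hand":0.015,"dx":0,"dy":0,"dz":0,"spin":0},
    {"hand":0.015,"dx":0,"dy":0,"dz":-0.03,"spin":0},
    {"hand":0.015,"dx":0,"dy":0,"dz":-0.04,"spin":0},
    {"hand":0.015,"dx":0,"dy":0,"dz":0,"spin":0},
  ],
  grip_force=30,
)

```text
time: 3.75
ee_pos: [0.5592, -0.2918, 0.1009]
ee_rot: [0.004, -0.193, 0.981, -0.005]
ft_force: [0.3, -1.0, 0.5]
finger_gap: 0.0176
```

Run:
```python
from h import *
o=np.array([.6054,.0587]); y=np.radians(7.2); x=np.array([np.cos(y),np.sin(y)])
print(st()[1],np.degrees(st()[2]))
t=o-.087*x
plan([*t,.085],187.2,9)
```

```text
[ 0.55919792 -0.29177655  0.10087945] -157.75167405152357
t 3.75 j6 -2.62 spin 0.263 n 9 F [ 0.3 -1.   0.5] gap 0.0176
[{"dx": -0.0102, "dy": 0.0366, "dz": 0.0018, "spin": 0.029}, {"dx": -0.0091, "dy": 0.0369, "dz": 0.0018, "spin": 0.029}, {"dx": -0.008, "dy": 0.0371, "dz": 0.0018, "spin": 0.029}, {"dx": -0.0069, "dy": 0.0374, "dz": 0.0018, "spin": 0.029}, {"dx": -0.0058, "dy": 0.0375, "dz": 0.0018, "spin": 0.029}, {"dx": -0.0047, "dy": 0.0377, "dz": 0.0018, "spin": 0.029}, {"dx": -0.0036, "dy": 0.0378, "dz": 0.0018, "spin": 0.029}, {"dx": -0.0025, "dy": 0.0379, "dz": 0.0018, "spin": 0.029}, {"dx": -0.0014, "dy": 0.038, "dz": 0.0018, "spin": 0.029}]
```

Run:
```python
from h import *
s,e,a=st(); im=imaging.camera('wrist')[:,:,::-1]; im2=imaging.camera('top')[:,:,::-1]
print(arm.get_state()['finger_gap'],arm.get_state()['ft_force'])
cv2.imwrite('pics/w4.png',np.hstack([cv2.resize(im,(480,360)),cv2.resize(im2[140:320,340:520],(320,320))[:,:].copy() if 0 else cv2.copyMakeBorder(cv2.resize(im2[140:320,340:500],(320,360)),0,0,0,0,0)]))
```

```text
0.01538725208172098 [-0.00206819  0.61335345 -0.87571274]
```

View pics/w4.png

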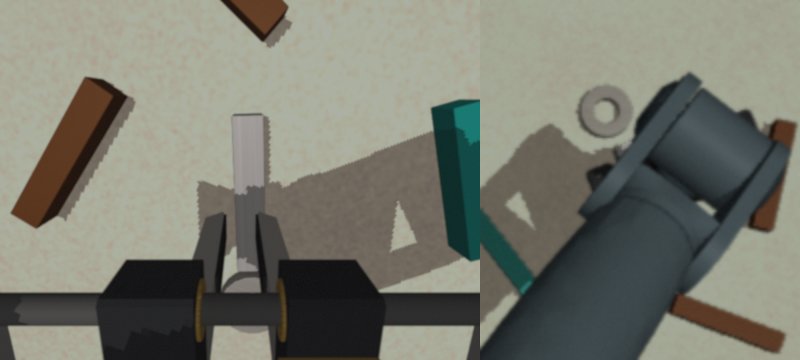

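The fingers close at only about 70 mm/s, so I lifted before they gripped. The block is still on the bench at the same spot. Reopening and re-measuring before the second try.

servo_tool(
  commands=[
    {"hand":0.05,"dx":0,"dy":0,"dz":0,"spin":0},
    {"hand":0.05,"dx":0,"dy":0,"dz":0,"spin":0},
    {"hand":0.05,"dx":0,"dy":0,"dz":0,"spin":0},
    {"hand":0.05,"dx":0,"dy":0,"dz":0,"spin":0},
    {"hand":0.05,"dx":0,"dy":0,"dz":0,"spin":0},
  ],
  grip_force=30,
)

```text
time: 4.35
ee_pos: [0.5553, -0.2889, 0.093]
ee_rot: [-0.0, -0.193, 0.981, 0.0]
ft_force: [-0.8, -0.4, -0.5]
finger_gap: 0.0491
```

Run:
```python
from h import *
s,e,a=st(); p=imaging.camera_params('wrist'); im=imaging.camera('wrist')[:,:,::-1].copy()
print(e,np.degrees(a),s['time'],s['finger_gap'])
X=np.array([.529,-.301,.03]); uv=proj(p,X)[0].astype(int)
ref=im[uv[1]-2:uv[1]+3,uv[0]-2:uv[0]+3].reshape(-1,3).mean(0); print(uv,ref)
m=((np.abs(im-ref).max(2)<16)*255).astype(np.uint8); m=cv2.morphologyEx(m,cv2.MORPH_OPEN,np.ones((3,3)))
n,L,St,C=cv2.connectedComponentsWithStats(m); l=L[uv[1],uv[0]]; print(St[l])
r=rect(((L==l)*255).astype(np.uint8),p,.03); print(r)
y=np.radians(r[2]); c=r[0]+(65-max(r[1])/2)*np.array([np.cos(y),np.sin(y)]); print('centre',c)
plan([c[0]/1e3,c[1]/1e3,.022],r[2]+180,4)
```

```text
[ 0.55529273 -0.28887683  0.09300675] -157.759278261348 4.35 0.04913123360234544
[317 222] [145.08 147.76 152.08]
[ 298  161   45   98 3879]
(array([ 522.5, -301.9]), array([54.9, 23.6]), 23.5)
centre [ 556.93560579 -286.92697246]
t 4.40 j6 -2.62 spin -0.022 n 4 F [-0.4 -0.7 -0.7] gap 0.0500
[{"dx": -0.0005, "dy": 0.0003, "dz": 0.0178, "spin": -0.005}, {"dx": -0.0006, "dy": 0.0003, "dz": 0.0178, "spin": -0.005}, {"dx": -0.0006, "dy": 0.0003, "dz": 0.0178, "spin": -0.005}, {"dx": -0.0006, "dy": 0.0003, "dz": 0.0178, "spin": -0.005}]
```

servo_tool(
  commands=[
    {"hand":0.05,"dx":-0.001,"dy":0.001,"dz":0.03,"spin":-0.01},
    {"hand":0.05,"dx":0,"dy":0,"dz":0.03,"spin":0},
    {"hand":0.05,"dx":0,"dy":0,"dz":0.011,"spin":0},
    {"hand":0.015,"dx":0,"dy":0,"dz":0,"spin":0},
    {"hand":0.015,"dx":0,"dy":0,"dz":0,"spin":0},
    {"hand":0.015,"dx":0,"dy":0,"dz":0,"spin":0},
    {"hand":0.015,"dx":0,"dy":0,"dz":0,"spin":0},
    {"hand":0.015,"dx":0,"dy":0,"dz":0,"spin":0},
    {"hand":0.015,"dx":0,"dy":0,"dz":0,"spin":0},
    {"hand":0.015,"dx":0,"dy":0,"dz":-0.03,"spin":0},
    {"hand":0.015,"dx":0,"dy":0,"dz":-0.04,"spin":0},
    {"hand":0.015,"dx":0,"dy":0,"dz":0,"spin":0},
  ],
  grip_force=30,
)

```text
time: 5.6
ee_pos: [0.5593, -0.2902, 0.0985]
ee_rot: [0.004, -0.198, 0.98, -0.004]
ft_force: [1.0, -0.3, -1.7]
finger_gap: 0.0239
```

Run:
```python
from h import *
o=np.array([.6054,.0587]); y=np.radians(7.2); x=np.array([np.cos(y),np.sin(y)])
print(st()[1],np.degrees(st()[2]))
t=o-.087*x; print(t)
plan([*t,.085],187.2,9)
```

```text
[ 0.55929814 -0.29021592  0.09849511] -157.1723785389498
[0.51908602 0.04779601]
t 5.60 j6 -2.63 spin 0.273 n 9 F [ 1.  -0.3 -1.7] gap 0.0239
[{"dx": -0.0105, "dy": 0.0363, "dz": 0.0015, "spin": 0.03}, {"dx": -0.0093, "dy": 0.0366, "dz": 0.0015, "spin": 0.03}, {"dx": -0.0082, "dy": 0.0369, "dz": 0.0015, "spin": 0.03}, {"dx": -0.0071, "dy": 0.0371, "dz": 0.0015, "spin": 0.03}, {"dx": -0.006, "dy": 0.0373, "dz": 0.0015, "spin": 0.03}, {"dx": -0.0048, "dy": 0.0375, "dz": 0.0015, "spin": 0.03}, {"dx": -0.0037, "dy": 0.0376, "dz": 0.0015, "spin": 0.03}, {"dx": -0.0026, "dy": 0.0377, "dz": 0.0015, "spin": 0.03}, {"dx": -0.0014, "dy": 0.0378, "dz": 0.0015, "spin": 0.03}]
```

servo_tool(
  commands=[
    {"hand":0.015,"dx":-0.01,"dy":0.036,"dz":0,"spin":0.03},
    {"hand":0.015,"dx":-0.009,"dy":0.037,"dz":0,"spin":0.03},
    {"hand":0.015,"dx":-0.008,"dy":0.037,"dz":0,"spin":0.03},
    {"hand":0.015,"dx":-0.007,"dy":0.037,"dz":0,"spin":0.03},
    {"hand":0.015,"dx":-0.006,"dy":0.037,"dz":0,"spin":0.03},
    {"hand":0.015,"dx":-0.005,"dy":0.037,"dz":0,"spin":0.03},
    {"hand":0.015,"dx":-0.004,"dy":0.038,"dz":0,"spin":0.03},
    {"hand":0.015,"dx":-0.003,"dy":0.038,"dz":0,"spin":0.03},
    {"hand":0.015,"dx":-0.001,"dy":0.038,"dz":0,"spin":0.03},
    {"hand":0.015,"dx":0,"dy":0,"dz":0,"spin":0},
    {"hand":0.015,"dx":0,"dy":0,"dz":0,"spin":0},
  ],
)

```text
time: 6.7
ee_pos: [0.5142, 0.0504, 0.0914]
ee_rot: [-0.001, -0.065, 0.998, -0.0]
ft_force: [0.9, -0.2, -3.3]
finger_gap: 0.0237
```

Run:
```python
from h import *
s,e,a=st(); p=imaging.camera_params('wrist'); im=imaging.camera('wrist')[:,:,::-1].copy(); cv2.imwrite('pics/w5.png',im); np.savez('w5',**p)
o=np.array([.6054,.0587]); y=np.radians(7.2); x=np.array([np.cos(y),np.sin(y)])
print(st()[1],np.degrees(st()[2]))
t=o-.087*x; print(t,[arm.get_state()['ft_force'].round(2) for _ in range(2)])
plan([*t,.039],187.2,3)
```

```text
[0.51459781 0.04964834 0.09172826] -172.62333748818082
[0.51908602 0.04779601] [array([ 0.22,  0.66, -2.4 ]), array([ 0.22,  0.66, -2.4 ])]
t 6.75 j6 -1.82 spin 0.003 n 3 F [ 0.2  0.7 -2.4] gap 0.0236
[{"dx": -0.0014, "dy": -0.0008, "dz": 0.0176, "spin": 0.001}, {"dx": -0.0014, "dy": -0.0008, "dz": 0.0176, "spin": 0.001}, {"dx": -0.0014, "dy": -0.0008, "dz": 0.0176, "spin": 0.001}]
```

View pics/w5.png

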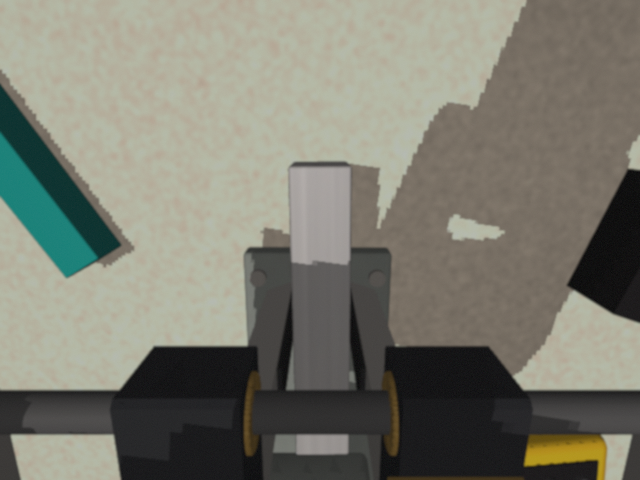

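Block is held level. Its outer end is at (320,163), and it lies centred on the seat, whose corners are (246,249) and (390,249). Setting it down on the seat's outer part and regripping near the free end.

servo_tool(
  commands=[
    {"hand":0.015,"dx":-0.002,"dy":-0.001,"dz":0.02,"spin":0},
    {"hand":0.015,"dx":-0.002,"dy":-0.001,"dz":0.02,"spin":0},
    {"hand":0.015,"dx":0,"dy":0,"dz":0.01,"spin":0},
    {"hand":0.015,"dx":0,"dy":0,"dz":0.002,"spin":0},
    {"hand":0.015,"dx":0,"dy":0,"dz":0.001,"spin":0},
    {"hand":0.015,"dx":0,"dy":0,"dz":0,"spin":0},
  ],
)

```text
time: 7.35
ee_pos: [0.5197, 0.0479, 0.04]
ee_rot: [0.001, -0.064, 0.998, -0.0]
ft_force: [0.4, -0.1, -1.7]
finger_gap: 0.0237
```

servo_tool(
  commands=[
    {"hand":0.04,"dx":0,"dy":0,"dz":0,"spin":0},
    {"hand":0.04,"dx":0,"dy":0,"dz":0,"spin":0},
    {"hand":0.04,"dx":0,"dy":0,"dz":0,"spin":0},
    {"hand":0.04,"dx":0.024,"dy":0,"dz":0,"spin":0},
    {"hand":0.04,"dx":0.024,"dy":0,"dz":0,"spin":0},
    {"hand":0.04,"dx":0,"dy":0,"dz":0,"spin":0},
    {"hand":0.015,"dx":0,"dy":0,"dz":0,"spin":0},
    {"hand":0.015,"dx":0,"dy":0,"dz":0,"spin":0},
    {"hand":0.015,"dx":0,"dy":0,"dz":0,"spin":0},
    {"hand":0.015,"dx":0,"dy":0,"dz":0,"spin":0},
  ],
)

```text
time: 8.35
ee_pos: [0.4729, 0.0422, 0.04]
ee_rot: [0.001, -0.064, 0.998, -0.0]
ft_force: [0.8, 0.3, 0.3]
finger_gap: 0.0236
```

Run:
```python
from h import *
s,e,a=st(); F=[s['ft_force']]; p=imaging.camera_params('wrist')
for i in range(2): im=imaging.camera('wrist')[:,:,::-1].copy(); F.append(arm.get_state()['ft_force'])
cv2.imwrite('pics/w6.png',im); np.savez('w6',**p)
o=np.array([.6054,.0587]); y=np.radians(7.2); x=np.array([np.cos(y),np.sin(y)]); yy=np.array([-x[1],x[0]])
print(e,np.degrees(a),s['time'],s['finger_gap'],'bracket xy',(e[:2]-o)@x,(e[:2]-o)@yy,np.round(F,2))
p5=dict(np.load('w5.npz')); q=cast(p5,[(320,164)],.100)[0]; print('w5 outer end rel tcp then',(q[:2]-np.array([.5146,.0496]))@x)
# light block end now: column at TCP line
for z in (.046,):
    g=im[60:345,300:340].mean(1); d=np.abs(np.diff(g.mean(1))); 
    k=np.argsort(d)[-5:]+60; print(k, [round(float((cast(p,[(320,r)],z)[0][:2]-o)@x),4) for r in k])
```

```text
[0.47293717 0.04221026 0.03996532] -172.65080794610628 8.35 0.02362537724359665 bracket xy -0.13348503749122084 0.0002422862250118906 [[ 0.77  0.32  0.32]
 [ 2.53 -0.41  0.79]
 [ 1.46 -0.62  0.32]]
w5 outer end rel tcp then -0.06629131593031055
[284 242 241 262 263] [-0.1518, -0.1693, -0.1697, -0.1611, -0.1606]
```

servo_tool(
  commands=[
    {"hand":0.015,"dx":-0.005,"dy":0,"dz":0,"spin":0},
    {"hand":0.015,"dx":-0.006,"dy":0,"dz":0,"spin":0},
    {"hand":0.015,"dx":-0.006,"dy":0,"dz":0,"spin":0},
    {"hand":0.015,"dx":-0.006,"dy":0,"dz":0,"spin":0},
    {"hand":0.015,"dx":-0.004,"dy":0,"dz":0,"spin":0},
  ],
)

```text
time: 8.95
ee_pos: [0.4971, 0.0458, 0.0399]
ee_rot: [-0.003, -0.064, 0.998, 0.0]
ft_force: [-10.4, -1.6, 15.0]
finger_gap: 0.0238
```

servo_tool(
  commands=[
    {"hand":0.015,"dx":-0.004,"dy":0,"dz":0,"spin":0},
    {"hand":0.015,"dx":-0.004,"dy":0,"dz":0,"spin":0},
  ],
)

```text
time: 9.15
ee_pos: [0.5048, 0.0468, 0.0399]
ee_rot: [-0.003, -0.064, 0.998, 0.0]
ft_force: [-9.7, -1.6, 12.8]
finger_gap: 0.0235
```

servo_tool(
  commands=[
    {"hand":0.015,"dx":-0.004,"dy":0,"dz":0,"spin":0},
  ],
)

```text
time: 9.25
ee_pos: [0.5088, 0.0473, 0.0399]
ee_rot: [-0.003, -0.064, 0.998, 0.0]
ft_force: [-9.1, -1.3, 13.2]
finger_gap: 0.024
```

servo_tool(
  commands=[
    {"hand":0.015,"dx":-0.004,"dy":0,"dz":0,"spin":0},
  ],
)

```text
time: 9.35
ee_pos: [0.5128, 0.0478, 0.0399]
ee_rot: [-0.003, -0.064, 0.998, 0.0]
ft_force: [-8.8, -1.5, 12.4]
finger_gap: 0.024
```

servo_tool(
  commands=[
    {"hand":0.015,"dx":-0.004,"dy":0,"dz":0,"spin":0},
  ],
)

```text
time: 9.45
ee_pos: [0.5167, 0.0483, 0.0399]
ee_rot: [-0.003, -0.064, 0.998, 0.0]
ft_force: [-9.1, -0.7, 14.4]
finger_gap: 0.0238
```

servo_tool(
  commands=[
    {"hand":0.015,"dx":-0.003,"dy":0,"dz":0,"spin":0},
  ],
)

```text
time: 9.55
ee_pos: [0.5198, 0.0487, 0.0399]
ee_rot: [-0.003, -0.064, 0.998, 0.0]
ft_force: [-8.4, -0.8, 13.2]
finger_gap: 0.0239
```

servo_tool(
  commands=[
    {"hand":0.015,"dx":0,"dy":0,"dz":0,"spin":0},
    {"hand":0.045,"dx":0,"dy":0,"dz":0,"spin":0},
    {"hand":0.045,"dx":0,"dy":0,"dz":0,"spin":0},
    {"hand":0.045,"dx":0,"dy":0,"dz":0,"spin":0},
    {"hand":0.045,"dx":0.01,"dy":0,"dz":-0.04,"spin":0},
    {"hand":0.06,"dx":0.01,"dy":0,"dz":-0.04,"spin":0},
    {"hand":0.06,"dx":0.01,"dy":0,"dz":-0.04,"spin":0},
    {"hand":0.06,"dx":0.01,"dy":0,"dz":-0.04,"spin":0},
    {"hand":0.06,"dx":0.005,"dy":0,"dz":-0.02,"spin":0},
    {"hand":0.06,"dx":0,"dy":0,"dz":0,"spin":0},
  ],
)

```text
time: 10.55
ee_pos: [0.4781, 0.0427, 0.2229]
ee_rot: [0.003, -0.064, 0.998, -0.001]
ft_force: [0.3, 0.4, 0.4]
finger_gap: 0.0598
```

Run:
```python
from h import *
s,e,a=st(); p=imaging.camera_params('wrist'); im=imaging.camera('wrist')[:,:,::-1].copy(); np.savez('w7',**p)
print(e,np.degrees(a),s['time'],s['finger_gap'],s['joints'][5])
X=[.6054,.0587,.138]; uv=proj(p,X)[0]; print(uv)
cv2.imwrite('pics/w7.png',im)
plan([.480,.260,.24],0)
```

```text
[0.47812587 0.04274127 0.2229122 ] -172.657495512248 10.55 0.05975233844222537 -1.84659790326222
[320.67556294 431.70367812]
t 10.60 j6 -1.85 spin -3.014 n 21 F [ 0.1  0.3 -0.1] gap 0.0597
[{"dx": -0.0015, "dy": 0.0102, "dz": -0.0009, "spin": -0.144}, {"dx": -0.0029, "dy": 0.0099, "dz": -0.0009, "spin": -0.144}, {"dx": -0.0043, "dy": 0.0094, "dz": -0.0009, "spin": -0.144}, {"dx": -0.0056, "dy": 0.0087, "dz": -0.0009, "spin": -0.144}, {"dx": -0.0068, "dy": 0.0078, "dz": -0.0009, "spin": -0.144}, {"dx": -0.0078, "dy": 0.0068, "dz": -0.0009, "spin": -0.144}, {"dx": -0.0087, "dy": 0.0056, "dz": -0.0009, "spin": -0.144}, {"dx": -0.0094, "dy": 0.0043, "dz": -0.0009, "spin": -0.144}, {"dx": -0.0099, "dy": 0.0029, "dz": -0.0009, "spin": -0.144}, {"dx": -0.0102, "dy": 0.0014, "dz": -0.0009, "spin": -0.144}, {"dx": -0.0103, "dy": -0.0001, "dz": -0.0009, "spin": -0.144}, {"dx": -0.0102, "dy": -0.0015, "dz": -0.0009, "spin": -0.144}, {"dx": -0.0099, "dy": -0.003, "dz": -0.0009, "spin": -0.144}, {"dx": -0.0094, "dy": -0.0044, "dz": -0.0009, "spin": -0.144}, {"dx": -0.0087, "dy": -0.0057, "dz": -0.0009, "spin": -0.144}, {"dx": -0.0078, "dy": -0.0068, "dz": -0.0009, "spin": -0.144}, {"dx": -0.0067, "dy": -0.0079, "dz": -0.0009, "spin": -0.144}, {"dx": -0.0055, "dy": -0.0088, "dz": -0.0009, "spin": -0.144}, {"dx": -0.0042, "dy": -0.0095, "dz": -0.0009, "spin": -0.144}, {"dx": -0.0028, "dy": -0.01, "dz": -0.0009, "spin": -0.144}, {"dx": -0.0013, "dy": -0.0103, "dz": -0.0009, "spin": -0.144}]
```

View pics/w7.png

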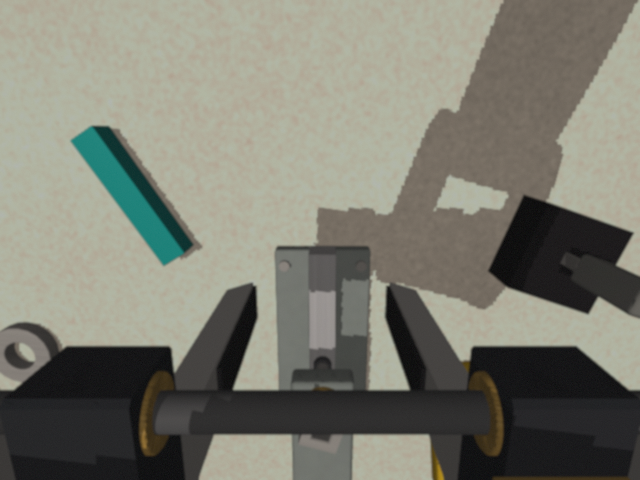

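The block lies on the seat under the arm, its outer end flush with the seat's outer edge at (322,250). While sliding, the grip also pressed down about 13 N, so that drag figure is biased. For drag tests I'll push the free end with closed fingers instead. First the loose baseline.

servo_tool(
  commands=[
    {"hand":0.0,"dx":0,"dy":0,"dz":0.04,"spin":0},
    {"hand":0.0,"dx":0,"dy":0,"dz":0.04,"spin":0},
    {"hand":0.0,"dx":0,"dy":0,"dz":0.04,"spin":0},
    {"hand":0.0,"dx":0,"dy":0,"dz":0.04,"spin":0},
    {"hand":0.0,"dx":0,"dy":0,"dz":0.027,"spin":0},
    {"hand":0.0,"dx":0,"dy":0,"dz":0,"spin":0},
    {"hand":0.0,"dx":0,"dy":0,"dz":0,"spin":0},
    {"hand":0.0,"dx":-0.008,"dy":0,"dz":0,"spin":0},
    {"hand":0.0,"dx":-0.004,"dy":0,"dz":0,"spin":0},
    {"hand":0.0,"dx":-0.002,"dy":0,"dz":0,"spin":0},
  ],
  grip_force=30,
)

```text
time: 11.6
ee_pos: [0.4923, 0.0446, 0.0339]
ee_rot: [0.002, -0.064, 0.998, -0.0]
ft_force: [-0.0, 0.8, -0.3]
finger_gap: 0.0003
```

servo_tool(
  commands=[
    {"hand":0.0,"dx":-0.002,"dy":0,"dz":0,"spin":0},
  ],
)

```text
time: 11.7
ee_pos: [0.4933, 0.045, 0.0333]
ee_rot: [0.001, -0.064, 0.998, -0.0]
ft_force: [0.0, -0.1, 0.9]
finger_gap: 0.0003
```

servo_tool(
  commands=[
    {"hand":0.0,"dx":-0.002,"dy":0,"dz":0,"spin":0},
  ],
)

```text
time: 11.8
ee_pos: [0.4944, 0.0453, 0.0328]
ee_rot: [-0.0, -0.064, 0.998, -0.0]
ft_force: [-3.3, -1.6, 1.7]
finger_gap: 0.0003
```

servo_tool(
  commands=[
    {"hand":0.0,"dx":-0.002,"dy":0,"dz":0,"spin":0},
  ],
)

```text
time: 11.9
ee_pos: [0.4959, 0.0455, 0.0325]
ee_rot: [-0.001, -0.064, 0.998, 0.0]
ft_force: [-2.7, -0.4, 1.5]
finger_gap: 0.0007
```

servo_tool(
  commands=[
    {"hand":0.0,"dx":-0.001,"dy":0,"dz":0,"spin":0},
  ],
)

```text
time: 12.0
ee_pos: [0.4971, 0.0457, 0.0324]
ee_rot: [-0.001, -0.064, 0.998, 0.0]
ft_force: [-3.0, -1.6, 2.0]
finger_gap: 0.0005
```

servo_tool(
  commands=[
    {"hand":0.0,"dx":-0.001,"dy":0,"dz":0,"spin":0},
  ],
)

```text
time: 12.1
ee_pos: [0.498, 0.0458, 0.0323]
ee_rot: [-0.0, -0.064, 0.998, 0.0]
ft_force: [-2.7, -0.1, 1.0]
finger_gap: 0.0001
```

Loose drag reads about 3 N, which matches the description. Retract and go over the driver.

servo_tool(
  commands=[
    {"hand":0.06,"dx":0.02,"dy":0,"dz":0,"spin":0},
    {"hand":0.06,"dx":0.005,"dy":0,"dz":-0.04,"spin":0},
    {"hand":0.06,"dx":0,"dy":0,"dz":-0.045,"spin":0},
    {"hand":0.06,"dx":-0.005,"dy":0,"dz":-0.045,"spin":0},
    {"hand":0.06,"dx":0,"dy":0,"dz":-0.045,"spin":0},
    {"hand":0.06,"dx":-0.006,"dy":0.043,"dz":-0.03,"spin":0},
    {"hand":0.06,"dx":-0.006,"dy":0.043,"dz":0,"spin":0},
    {"hand":0.06,"dx":-0.006,"dy":0.043,"dz":0,"spin":0},
    {"hand":0.06,"dx":-0.006,"dy":0.043,"dz":0,"spin":0},
    {"hand":0.06,"dx":-0.005,"dy":0.043,"dz":0,"spin":0.1},
    {"hand":0.06,"dx":0,"dy":0,"dz":0,"spin":0.12},
    {"hand":0.06,"dx":0,"dy":0,"dz":0,"spin":0.1},
  ],
)

```text
time: 13.3
ee_pos: [0.4797, 0.2595, 0.2357]
ee_rot: [0.0, 0.097, 0.995, 0.0]
ft_force: [0.1, -0.5, 0.1]
finger_gap: 0.0601
```

servo_tool(
  commands=[
    {"hand":0.06,"dx":0,"dy":0,"dz":0,"spin":0},
    {"hand":0.06,"dx":0,"dy":0,"dz":0,"spin":0},
  ],
)

```text
time: 13.5
ee_pos: [0.4799, 0.2579, 0.2358]
ee_rot: [0.0, 0.095, 0.995, 0.0]
ft_force: [0.3, -0.0, -0.7]
finger_gap: 0.0602
```

Run:
```python
from h import *
s,e,a=st(); p=imaging.camera_params('wrist'); im=imaging.camera('wrist')[:,:,::-1].copy(); np.savez('w8',**p); cv2.imwrite('pics/w8.png',im)
print(e,np.degrees(a),s['time'],s['finger_gap'],s['joints'][5])
uv=proj(p,[.4795,.2602,.139])[0].astype(int); print(uv,im[uv[1],uv[0]],'stand px',proj(p,[.4786,.2605,.045]))
g=im.max(2); g=g.astype(int); u,v=uv
print(g[v-30:v+31:3,u-36:u+37:4])
```

```text
[0.4799496  0.25788731 0.23584773] 169.1190074375074 13.5 0.060188777522940336 -1.096097219227388
[324 253] [76 80 84] stand px [[323.7830296  222.41849703]]
[[ 38  36  37  34  35  39  44  44  45  45  47  45  45  22  18  19  23  24
   21]
 [ 37  38  35  37  34  41  44  46  45  45  44  45  45  25  21  25  24  21
   23]
 [ 36  38  36  36  35  42  45  45  46  46  44  46  45  27  22  24  21  23
   23]
 [ 35  37  36  36  35  43  44  45  45  45  46  46  45  33  22  19  20  19
   22]
 [ 35  34  35  34  34  44  46  44  45  45  46  46  46  37  23  22  22  24
   21]
 [ 39  36  34  34  36  53  55  56  56  56  54  55  55  45  19  27  24  17
   23]
 [ 36  37  34  37  38  60  63  63  64  63  64  63  63  54  22  22  23  23
   24]
 [ 36  35  36  35  36  60  64  64  70  72  69  65  64  56  22  19  20  22
   23]
 [ 34  34  35  35  36  59  64  75  85  84  82  70  62  55  21  17  23  23
   24]
 [ 36  36  35  34  36  58  67  81  85  85  82  83  65  53  24  19  21  21
   21]
 [ 35  32  34  36  36  59  77  82  84  84  83  84  68  52  20  19  21  22
   20]
 [ 33  37  33  31  35  58  80  82  83  84  84  85  73  55  24  21  22  21
   22]
 [ 35  34  32  32  36  60  75  83  84  84  84  84  69  52  19  24  23  23
   20]
 [ 36  34  34  32  35  60  67  82  85  84  85  82  63  51  28  30  28  29
   29]
 [ 34  32  31  32  35  59  62  74  83  84  82  68  62  51  33  31  29  31
   31]
 [139 139 139 139 139  60  62  60  66  69  66  62  62  78 104 104 104 104
  102]
 [182 182 183 181 185 151 120 122 121 120 109 108 117 167 182 185 183 183
  182]
 [182 182 181 182 182 182 182 182 182 182 182 182 182 182 181 184 181 183
  183]
 [182 182 182 181 182 182 182 181 182 182 182 182 183 182 182 182 183 185
  182]
 [182 185 182 183 182 182 181 183 184 181 182 184 181 185 183 182 181 186
  181]
 [182 182 181 186 182 182 184 181 182 182 185 183 182 182 185 186 181 186
  182]]
```

Pixel rows show the handle's top about 33 px wide, centred near (324,255), with its sides aligned to the tool. The driver is at about (0.4805, 0.260). Grasping.

servo_tool(
  commands=[
    {"hand":0.06,"dx":-0.001,"dy":0.002,"dz":0.03,"spin":0},
    {"hand":0.05,"dx":0,"dy":0,"dz":0.04,"spin":0},
    {"hand":0.04,"dx":0,"dy":0,"dz":0.04,"spin":0},
    {"hand":0.04,"dx":0,"dy":0,"dz":0.018,"spin":0},
    {"hand":0.01,"dx":0,"dy":0,"dz":0,"spin":0},
    {"hand":0.01,"dx":0,"dy":0,"dz":0,"spin":0},
    {"hand":0.01,"dx":0,"dy":0,"dz":0,"spin":0},
    {"hand":0.01,"dx":0,"dy":0,"dz":0,"spin":0},
    {"hand":0.01,"dx":0,"dy":0,"dz":0,"spin":0},
    {"hand":0.01,"dx":0,"dy":0,"dz":0,"spin":0},
  ],
  grip_force=30,
)

```text
time: 14.55
ee_pos: [0.4821, 0.2599, 0.1093]
ee_rot: [0.001, 0.096, 0.995, 0.0]
ft_force: [-0.8, -0.2, 3.3]
finger_gap: 0.0242
```

servo_tool(
  commands=[
    {"hand":0.01,"dx":0,"dy":0,"dz":-0.03,"spin":0},
    {"hand":0.01,"dx":0,"dy":0,"dz":-0.04,"spin":0},
    {"hand":0.01,"dx":0,"dy":0,"dz":-0.045,"spin":0},
    {"hand":0.01,"dx":0,"dy":0,"dz":-0.04,"spin":0},
    {"hand":0.01,"dx":0,"dy":0,"dz":0,"spin":0},
    {"hand":0.01,"dx":0,"dy":0,"dz":0,"spin":0},
  ],
)

```text
time: 15.15
ee_pos: [0.4812, 0.2597, 0.2634]
ee_rot: [0.001, 0.096, 0.995, 0.0]
ft_force: [-0.1, 0.1, -2.3]
finger_gap: 0.024
```

Run:
```python
from h import *
s,e,a=st(); print(e,np.degrees(a))
plan([.6054,.0587,.262],171.3,6)
```

```text
[0.4812325  0.25972016 0.26335404] 169.0160085277528
t 15.15 j6 -1.09 spin -0.040 n 6 F [-0.1  0.1 -2.3] gap 0.0240
[{"dx": -0.0267, "dy": -0.0289, "dz": 0.0002, "spin": -0.007}, {"dx": -0.0265, "dy": -0.0291, "dz": 0.0002, "spin": -0.007}, {"dx": -0.0263, "dy": -0.0293, "dz": 0.0002, "spin": -0.007}, {"dx": -0.0261, "dy": -0.0295, "dz": 0.0002, "spin": -0.007}, {"dx": -0.0259, "dy": -0.0296, "dz": 0.0002, "spin": -0.007}, {"dx": -0.0257, "dy": -0.0298, "dz": 0.0002, "spin": -0.007}]
```

servo_tool(
  commands=[
    {"hand":0.01,"dx":-0.026,"dy":-0.025,"dz":0,"spin":-0.008},
    {"hand":0.01,"dx":-0.028,"dy":-0.026,"dz":0,"spin":-0.008},
    {"hand":0.01,"dx":-0.028,"dy":-0.026,"dz":0,"spin":-0.008},
    {"hand":0.01,"dx":-0.028,"dy":-0.026,"dz":0,"spin":-0.008},
    {"hand":0.01,"dx":-0.027,"dy":-0.026,"dz":0,"spin":-0.008},
    {"hand":0.01,"dx":0,"dy":0,"dz":0,"spin":0},
    {"hand":0.01,"dx":0,"dy":0,"dz":0,"spin":0},
  ],
)

```text
time: 15.85
ee_pos: [0.5924, 0.1083, 0.26]
ee_rot: [-0.002, 0.077, 0.997, 0.0]
ft_force: [-1.0, 0.0, -1.2]
finger_gap: 0.0241
```

Run:
```python
from h import *
s,e,a=st(); p=imaging.camera_params('wrist'); im=imaging.camera('wrist')[:,:,::-1].copy(); np.savez('w9',**p)
print(e,np.degrees(a),s['time'],s['finger_gap'],s['joints'][5])
uv=proj(p,[.6054,.0587,.139])[0]; tip=proj(p,[e[0],e[1],e[2]-.0935])[0]; print(uv,'tip',tip)
u,v=uv.astype(int); x0,y0=u-60,v-70; c=cv2.resize(im[y0:y0+130,x0:x0+190],None,fx=4,fy=4,interpolation=cv2.INTER_CUBIC); cv2.imwrite('pics/w9.png',c); print('crop origin',x0,y0)
```

```text
[0.59243967 0.10829029 0.26004357] 171.2192180702332 15.85 0.024116157082657994 -1.4250752624089704
[256.58100932 273.39936187] tip [321.37107631 257.18438013]
crop origin 196 203
```

View pics/w9.png

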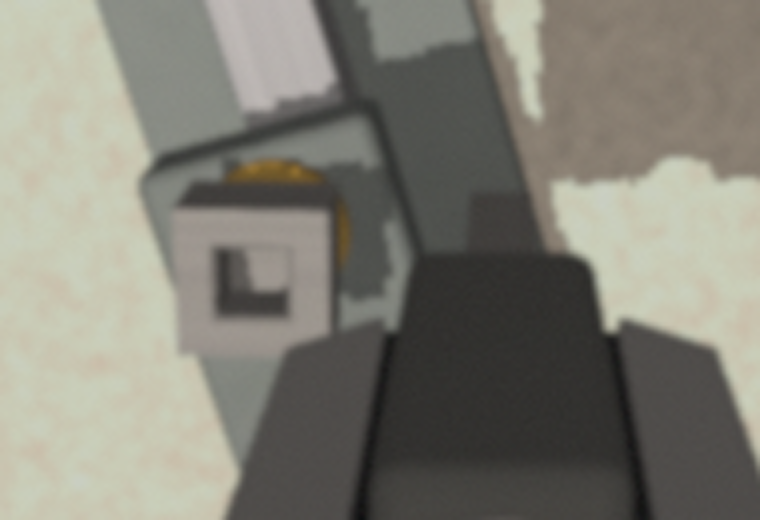

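Crop: the socket's mouth is centred at about (253,281), full-image (259,273), 13 mm wide, with sides parallel to the tool. The held bit shows at crop (504,190), where it should be.

Run:
```python
from h import *
p=dict(np.load('w9.npz'))
for z in (.139,.136): print(cast(p,[(258.9,272.9)],z)[0])
H=cast(p,[( (x-1.5)/4+196,(y-1.5)/4+203) for x,y in ((174,208),(330,208),(335,352),(180,352))],.138); print([round(float(np.linalg.norm(H[i]-H[i-1])),4) for i in range(4)],H.mean(0),np.degrees(np.arctan2(*(H[0]-H[3])[[1,0]])),np.degrees(np.arctan2(*(H[1]-H[0])[[1,0]])))
t=cast(p,[(258.9,272.9)],.138)[0]; print(st()[1])
plan([t[0],t[1],.262],171.3,2)
```

```text
[0.60528378 0.06043675 0.139     ]
[0.60621274 0.05980939 0.136     ]
[0.0276, 0.0281, 0.0276, 0.0286] [0.60559281 0.06053929 0.138     ] 170.53670501880725 81.15718706774639
[0.59225264 0.10903055 0.26058226]
t 15.90 j6 -1.43 spin -0.000 n 2 F [-0.9  0.4 -1.5] gap 0.0240
[{"dx": -0.0103, "dy": -0.0231, "dz": -0.0007, "spin": -0.0}, {"dx": -0.0103, "dy": -0.0231, "dz": -0.0007, "spin": -0.0}]
```

servo_tool(
  commands=[
    {"hand":0.01,"dx":-0.01,"dy":-0.023,"dz":0,"spin":0},
    {"hand":0.01,"dx":-0.01,"dy":-0.023,"dz":0,"spin":0},
    {"hand":0.01,"dx":0,"dy":0,"dz":0.01,"spin":0},
    {"hand":0.01,"dx":0,"dy":0,"dz":0.007,"spin":0},
    {"hand":0.01,"dx":0,"dy":0,"dz":0,"spin":0},
    {"hand":0.01,"dx":0,"dy":0,"dz":0,"spin":0},
    {"hand":0.01,"dx":0,"dy":0,"dz":0,"spin":0},
  ],
)

```text
time: 16.6
ee_pos: [0.6062, 0.0611, 0.2461]
ee_rot: [0.0, 0.075, 0.997, 0.0]
ft_force: [-0.3, -0.1, -0.7]
finger_gap: 0.0239
```

servo_tool(
  commands=[
    {"hand":0.01,"dx":0,"dy":0,"dz":0.003,"spin":0},
    {"hand":0.01,"dx":0,"dy":0,"dz":0.003,"spin":0},
    {"hand":0.01,"dx":0,"dy":0,"dz":0.003,"spin":0},
    {"hand":0.01,"dx":0,"dy":0,"dz":0.002,"spin":0},
    {"hand":0.01,"dx":0,"dy":0,"dz":0,"spin":0},
  ],
)

```text
time: 17.1
ee_pos: [0.606, 0.0602, 0.2343]
ee_rot: [-0.0, 0.076, 0.997, 0.0]
ft_force: [0.3, -0.4, -0.7]
finger_gap: 0.0241
```

Run:
```python
from h import *
s,e,a=st(); print(e,np.degrees(a),s['ft_force'],s['moment'],s['time'])
```

```text
[0.60603519 0.06018098 0.23432726] 171.29747046535132 [ 0.31182418 -0.44835601 -0.66620807] [ 0.06344047 -0.02004724 -0.03931256] 17.1
```

servo_tool(
  commands=[
    {"hand":0.01,"dx":0,"dy":0,"dz":0.003,"spin":0},
    {"hand":0.01,"dx":0,"dy":0,"dz":0.002,"spin":0},
    {"hand":0.01,"dx":0,"dy":0,"dz":0,"spin":0},
  ],
)

```text
time: 17.4
ee_pos: [0.6061, 0.0602, 0.2294]
ee_rot: [-0.0, 0.076, 0.997, 0.0]
ft_force: [-0.2, -0.5, -1.4]
finger_gap: 0.0242
```

servo_tool(
  commands=[
    {"hand":0.01,"dx":0,"dy":0,"dz":0.002,"spin":0},
    {"hand":0.01,"dx":0,"dy":0,"dz":0.002,"spin":0},
    {"hand":0.01,"dx":0,"dy":0,"dz":0,"spin":0},
  ],
)

```text
time: 17.7
ee_pos: [0.6061, 0.0602, 0.2255]
ee_rot: [-0.0, 0.076, 0.997, -0.0]
ft_force: [0.5, 0.4, -0.8]
finger_gap: 0.024
```

servo_tool(
  commands=[
    {"hand":0.01,"dx":0,"dy":0,"dz":0.002,"spin":0},
    {"hand":0.01,"dx":0,"dy":0,"dz":0.002,"spin":0},
    {"hand":0.01,"dx":0,"dy":0,"dz":0,"spin":0},
  ],
)

```text
time: 18.0
ee_pos: [0.6061, 0.0602, 0.2214]
ee_rot: [-0.0, 0.076, 0.997, 0.0]
ft_force: [-0.0, -0.4, -1.5]
finger_gap: 0.024
```

servo_tool(
  commands=[
    {"hand":0.01,"dx":0,"dy":0,"dz":0.002,"spin":0},
    {"hand":0.01,"dx":0,"dy":0,"dz":0.001,"spin":0},
    {"hand":0.01,"dx":0,"dy":0,"dz":0,"spin":0},
  ],
)

```text
time: 18.3
ee_pos: [0.6062, 0.0602, 0.2186]
ee_rot: [-0.0, 0.076, 0.997, 0.0]
ft_force: [-1.0, 0.5, -1.0]
finger_gap: 0.0241
```

servo_tool(
  commands=[
    {"hand":0.01,"dx":0,"dy":0,"dz":0.001,"spin":0},
    {"hand":0.01,"dx":0,"dy":0,"dz":0,"spin":0},
  ],
)

```text
time: 18.5
ee_pos: [0.6062, 0.0602, 0.2178]
ee_rot: [-0.0, 0.076, 0.997, -0.0]
ft_force: [0.7, -0.4, -0.4]
finger_gap: 0.0236
```

Run:
```python
from h import *
s,e,a=st(); print(e,np.degrees(a),s['ft_force'],s['moment'],s['time'],s['joints'][5])
```

```text
[0.60623179 0.06020854 0.21776474] 171.30116613533337 [ 0.69434232 -0.41382834 -0.40601551] [ 0.02097395  0.04506823 -0.00559143] 18.5 -1.5058604112148277
```

Run:
```python
from h import *
p=dict(np.load('w7.npz')); im=cv2.imread('pics/w7.png').max(2).astype(int)
o=np.array([.6056,.0600]); y=np.radians(7.2); x=np.array([np.cos(y),np.sin(y)])
for z in (.046,.050,.055,.065): print(z,proj(p,[*(o-.0085*x),z])[0].round(1), 'nose bottom',proj(p,[*(o-.018*x),.083])[0].round(1))
print(im[340:382,304:342:2])
```

```text
0.046 [322.3 353.9] nose bottom [322.4 367. ]
0.05 [322.3 356.2] nose bottom [322.4 367. ]
0.055 [322.3 359.2] nose bottom [322.4 367. ]
0.065 [322.3 365.3] nose bottom [322.4 367. ]
[[117 117 117 144 152 153 151 149 150 150 148 150 151 151 150 137  83  71
   72]
 [118 118 118 145 150 154 151 148 150 150 149 149 151 150 150 137  82  72
   71]
 [118 118 118 144 151 153 150 148 149 150 149 149 152 150 148 136  82  71
   73]
 [117 116 118 144 151 154 151 149 150 149 148 150 151 149 149 137  83  71
   71]
 [117 116 119 145 151 154 151 148 149 149 148 149 151 151 150 136  82  70
   71]
 [117 117 118 145 151 154 151 149 150 149 149 149 152 149 150 135  81  71
   71]
 [116 117 120 144 151 153 151 146 145 147 148 149 150 150 146 130  80  72
   72]
 [118 117 119 138 146 150 149 135 128 136 140 143 146 147 135 114  76  70
   71]
 [116 117 115 120 129 137 138 120 107 114 121 125 132 136 119  96  73  71
   72]
 [117 116 111 101 106 114 119 106  92  97 100 101 108 116 104  86  73  70
   71]
 [117 116 112  93  92  97 100  94  90  90  89  91  96  97  93  86  73  72
   70]
 [116 116 111  91  91  91 
[... 1785 characters left out ...]
  52  54  53  54  53  55  54  50  51  55  54
   56]
 [ 55  54  53  54  54  53  50  52  54  53  56  54  54  55  51  51  54  56
   55]
 [ 53  55  55  55  55  54  52  52  54  54  56  53  56  54  52  52  55  55
   57]
 [ 55  55  56  57  55  56  53  52  54  57  56  55  56  56  55  52  54  57
   56]
 [ 56  56  55  56  57  55  52  55  56  54  56  57  55  55  54  54  55  55
   57]
 [ 57  57  56  55  57  56  55  57  56  57  58  58  57  60  58  57  56  59
   56]
 [ 59  58  58  58  57  56  58  57  57  58  58  58  58  58  58  58  57  59
   57]
 [ 60  61  61  63  61  63  63  61  61  57  60  62  62  63  64  63  62  61
   57]
 [ 72  68  71  73  72  74  73  73  71  67  68  70  72  74  74  73  72  72
   68]]
```

From the earlier view the foot hangs roughly 1 to 2.5 mm above the block. Turning about 1.0 rad, of which up to 0.38 is play in the socket.

servo_tool(
  commands=[
    {"hand":0.01,"dx":0,"dy":0,"dz":0,"spin":0.13},
    {"hand":0.01,"dx":0,"dy":0,"dz":0,"spin":0.13},
    {"hand":0.01,"dx":0,"dy":0,"dz":0,"spin":0.13},
  ],
)

```text
time: 18.8
ee_pos: [0.6062, 0.0604, 0.2179]
ee_rot: [-0.0, 0.27, 0.963, 0.0]
ft_force: [-0.2, 1.3, -1.9]
finger_gap: 0.024
```

Run:
```python
from h import *
s,e,a=st(); print(e,np.degrees(a),s['ft_force'],s['moment'],s['time'],s['joints'][5])
```

```text
[0.60618348 0.06037483 0.217861  ] 148.64828237625633 [-0.24338071  1.29671615 -1.9167976 ] [ 0.23511792  0.13918746 -0.02773577] 18.8 -1.1105424552046177
```

servo_tool(
  commands=[
    {"hand":0.01,"dx":0,"dy":0,"dz":0.0005,"spin":0.13},
    {"hand":0.01,"dx":0,"dy":0,"dz":0.0005,"spin":0.13},
  ],
)

```text
time: 19.0
ee_pos: [0.6063, 0.0607, 0.2172]
ee_rot: [-0.0, 0.393, 0.92, 0.0]
ft_force: [-0.2, 1.7, 1.0]
finger_gap: 0.024
```

Run:
```python
from h import *
s,e,a=st(); print(e,np.degrees(a),s['ft_force'],s['moment'],s['time'],s['joints'][5])
```

```text
[0.60626647 0.06067665 0.21723031] 133.7644778192957 [-0.1819121   1.68704211  0.99332487] [0.32129866 0.21925454 0.05326742] 19.0 -0.8506633242073095
```

servo_tool(
  commands=[
    {"hand":0.01,"dx":0,"dy":0,"dz":0.0005,"spin":0.13},
    {"hand":0.01,"dx":0,"dy":0,"dz":0.0005,"spin":0.13},
    {"hand":0.01,"dx":0,"dy":0,"dz":0,"spin":0.1},
    {"hand":0.01,"dx":0,"dy":0,"dz":0,"spin":0},
  ],
)

```text
time: 19.4
ee_pos: [0.6064, 0.0608, 0.2161]
ee_rot: [-0.0, 0.549, 0.836, 0.001]
ft_force: [0.4, 2.0, -1.2]
finger_gap: 0.024
```

Run:
```python
from h import *
s,e,a=st(); print(e,np.degrees(a),s['ft_force'],s['moment'],s['time'],s['joints'][5])
```

```text
[0.60642932 0.06080484 0.21606444] 113.4561076909545 [ 0.35846113  1.97710952 -1.23427992] [ 0.55647574 -0.01265382  0.02709516] 19.4 -0.49618379299218623
```

servo_tool(
  commands=[
    {"hand":0.01,"dx":0,"dy":0,"dz":0,"spin":-0.1},
    {"hand":0.01,"dx":0,"dy":0,"dz":0,"spin":-0.1},
    {"hand":0.01,"dx":0,"dy":0,"dz":0.001,"spin":0},
    {"hand":0.01,"dx":0,"dy":0,"dz":0,"spin":0},
  ],
)

```text
time: 19.8
ee_pos: [0.6064, 0.0604, 0.2158]
ee_rot: [0.0, 0.463, 0.886, 0.0]
ft_force: [-2.2, 2.3, 3.2]
finger_gap: 0.0237
```

servo_tool(
  commands=[
    {"hand":0.01,"dx":0,"dy":0,"dz":0.001,"spin":0},
    {"hand":0.01,"dx":0,"dy":0,"dz":0,"spin":0},
  ],
)

```text
time: 20.0
ee_pos: [0.6065, 0.0604, 0.2156]
ee_rot: [0.0, 0.463, 0.886, 0.0]
ft_force: [-4.1, 1.5, 7.7]
finger_gap: 0.0237
```

Run:
```python
from h import *
s,e,a=st(); print(e,np.degrees(a),s['ft_force'],s['moment'],s['time'],s['joints'][5])
```

```text
[0.60647401 0.06038125 0.21562378] 124.85535904428426 [-4.14061169  1.51937112  7.68641064] [0.35536744 0.9857115  0.06643183] 20.0 -0.6951073939782286
```

servo_tool(
  commands=[
    {"hand":0.01,"dx":0.001,"dy":0,"dz":-0.0015,"spin":0},
    {"hand":0.01,"dx":0,"dy":0,"dz":0,"spin":-0.08},
    {"hand":0.01,"dx":0,"dy":0,"dz":0,"spin":0},
  ],
)

```text
time: 20.3
ee_pos: [0.6061, 0.0608, 0.2158]
ee_rot: [0.001, 0.427, 0.904, -0.0]
ft_force: [-0.4, 0.4, 2.7]
finger_gap: 0.0241
```

Run:
```python
from h import *
for i in range(3):
    s,e,a=st(); print(e,np.degrees(a),s['ft_force'].round(2),s['moment'].round(3),s['time']); imaging.camera_params('wrist'); 
    if i<2: im=imaging.camera('side')
cv2.imwrite('pics/side1.png',im[:,:,::-1])
```

```text
[0.6060762  0.06078016 0.21582606] 129.44369792720616 [-0.36  0.44  2.72] [0.014 0.189 0.03 ] 20.3
[0.60608816 0.06077624 0.21582162] 129.370944652998 [-0.9  -0.36  2.97] [-0.061  0.1   -0.024] 20.35
[0.60608982 0.06076989 0.21581197] 129.36781285482388 [-0.17 -0.27  3.08] [-0.082  0.102  0.001] 20.4
```

Centred now: no side force, bit resting on the socket floor with about 3 N. Release and go test the drag.

servo_tool(
  commands=[
    {"hand":0.06,"dx":0,"dy":0,"dz":0,"spin":0},
    {"hand":0.06,"dx":0,"dy":0,"dz":0,"spin":0},
    {"hand":0.06,"dx":0,"dy":0,"dz":0,"spin":0},
    {"hand":0.06,"dx":0,"dy":0,"dz":0,"spin":0},
    {"hand":0.06,"dx":0,"dy":0,"dz":-0.03,"spin":0},
    {"hand":0.06,"dx":0,"dy":0,"dz":-0.04,"spin":0},
    {"hand":0.06,"dx":0,"dy":0,"dz":0,"spin":0},
    {"hand":0.06,"dx":0,"dy":0,"dz":0,"spin":0},
  ],
)

```text
time: 21.2
ee_pos: [0.6062, 0.061, 0.2864]
ee_rot: [0.001, 0.427, 0.904, 0.0]
ft_force: [-0.2, -0.3, -0.0]
finger_gap: 0.0596
```

Run:
```python
from h import *
s,e,a=st(); p=imaging.camera_params('wrist'); im=imaging.camera('wrist')[:,:,::-1].copy(); cv2.imwrite('pics/w10.png',im); np.savez('w10',**p)
print(e,np.degrees(a),'handle top px',proj(p,[.6061,.0608,.2455]),s['time'])
plan([.4865,.0443,.28],187.3,8)
```

```text
[0.60616486 0.0609952  0.28636941] 129.4677712319824 handle top px [[322.10916427 284.69541077]] 21.2
t 21.25 j6 -0.77 spin -1.009 n 8 F [ 0.4  0.2 -0.7] gap 0.0603
[{"dx": 0.0078, "dy": -0.0128, "dz": 0.0006, "spin": -0.126}, {"dx": 0.0094, "dy": -0.0117, "dz": 0.0006, "spin": -0.126}, {"dx": 0.0108, "dy": -0.0104, "dz": 0.0006, "spin": -0.126}, {"dx": 0.012, "dy": -0.009, "dz": 0.0006, "spin": -0.126}, {"dx": 0.013, "dy": -0.0074, "dz": 0.0006, "spin": -0.126}, {"dx": 0.0139, "dy": -0.0057, "dz": 0.0006, "spin": -0.126}, {"dx": 0.0145, "dy": -0.0039, "dz": 0.0006, "spin": -0.126}, {"dx": 0.0149, "dy": -0.0021, "dz": 0.0006, "spin": -0.126}]
```

servo_tool(
  commands=[
    {"hand":0.0,"dx":0.008,"dy":-0.013,"dz":0,"spin":-0.126},
    {"hand":0.0,"dx":0.009,"dy":-0.012,"dz":0,"spin":-0.126},
    {"hand":0.0,"dx":0.011,"dy":-0.01,"dz":0,"spin":-0.126},
    {"hand":0.0,"dx":0.012,"dy":-0.009,"dz":0,"spin":-0.126},
    {"hand":0.0,"dx":0.013,"dy":-0.007,"dz":0,"spin":-0.126},
    {"hand":0.0,"dx":0.014,"dy":-0.006,"dz":0,"spin":-0.126},
    {"hand":0.0,"dx":0.015,"dy":-0.004,"dz":0.01,"spin":-0.126},
    {"hand":0.0,"dx":0.015,"dy":-0.002,"dz":0.03,"spin":-0.126},
    {"hand":0.0,"dx":0,"dy":0,"dz":0.045,"spin":0},
    {"hand":0.0,"dx":0,"dy":0,"dz":0.045,"spin":0},
    {"hand":0.0,"dx":0,"dy":0,"dz":0.045,"spin":0},
    {"hand":0.0,"dx":0,"dy":0,"dz":0.045,"spin":0},
  ],
)

```text
time: 22.45
ee_pos: [0.4842, 0.0448, 0.0622]
ee_rot: [-0.001, -0.063, 0.998, 0.0]
ft_force: [1.0, 0.2, -0.9]
finger_gap: 0.0003
```

servo_tool(
  commands=[
    {"hand":0.0,"dx":0,"dy":0,"dz":0.023,"spin":0},
    {"hand":0.0,"dx":0,"dy":0,"dz":0,"spin":0},
    {"hand":0.0,"dx":0,"dy":0,"dz":0,"spin":0},
  ],
)

```text
time: 22.75
ee_pos: [0.4854, 0.0447, 0.0419]
ee_rot: [-0.001, -0.063, 0.998, 0.0]
ft_force: [-0.7, 0.4, -0.1]
finger_gap: 0.0007
```

Run:
```python
from h import *
o=np.array([.6056,.0600]); y=np.radians(7.2); x=np.array([np.cos(y),np.sin(y)]); yy=np.array([-x[1],x[0]])
s,e,a=st(); print(e,np.degrees(a),'br',(e[:2]-o)@x,(e[:2]-o)@yy,s['time'],s['ft_force'].round(2))
```

```text
[0.48535146 0.04469477 0.04185041] -172.76917004535306 br -0.12121859796321183 -0.00011340355623440553 22.75 [-0.68  0.44 -0.1 ]
```

servo_tool(
  commands=[
    {"hand":0.0,"dx":-0.006,"dy":0,"dz":0.005,"spin":0},
    {"hand":0.0,"dx":-0.005,"dy":0,"dz":0,"spin":0},
    {"hand":0.0,"dx":0,"dy":0,"dz":0,"spin":0},
  ],
)

```text
time: 23.05
ee_pos: [0.4986, 0.0459, 0.0386]
ee_rot: [0.001, -0.063, 0.998, -0.0]
ft_force: [0.3, -0.1, 0.7]
finger_gap: 0.0003
```

servo_tool(
  commands=[
    {"hand":0.0,"dx":-0.0015,"dy":0,"dz":0,"spin":0},
    {"hand":0.0,"dx":-0.0015,"dy":0,"dz":0,"spin":0},
  ],
)

```text
time: 23.25
ee_pos: [0.4997, 0.0464, 0.0377]
ee_rot: [-0.001, -0.063, 0.998, -0.0]
ft_force: [-2.8, -1.3, 2.8]
finger_gap: 0.0004
```

servo_tool(
  commands=[
    {"hand":0.0,"dx":-0.001,"dy":0,"dz":0,"spin":0},
  ],
)

```text
time: 23.35
ee_pos: [0.5007, 0.0465, 0.0375]
ee_rot: [-0.0, -0.063, 0.998, 0.0]
ft_force: [-2.0, -0.1, 1.1]
finger_gap: 0.0002
```

servo_tool(
  commands=[
    {"hand":0.0,"dx":-0.001,"dy":0,"dz":0,"spin":0},
  ],
)

```text
time: 23.45
ee_pos: [0.5017, 0.0466, 0.0374]
ee_rot: [-0.0, -0.063, 0.998, 0.0]
ft_force: [-2.3, -1.0, 1.9]
finger_gap: 0.0008
```

servo_tool(
  commands=[
    {"hand":0.0,"dx":-0.001,"dy":0,"dz":0,"spin":0},
  ],
)

```text
time: 23.55
ee_pos: [0.5027, 0.0467, 0.0373]
ee_rot: [-0.0, -0.063, 0.998, 0.0]
ft_force: [-3.0, 0.4, 2.4]
finger_gap: 0.0007
```

servo_tool(
  commands=[
    {"hand":0.0,"dx":-0.001,"dy":0,"dz":0,"spin":0},
  ],
)

```text
time: 23.65
ee_pos: [0.5038, 0.0468, 0.0373]
ee_rot: [-0.0, -0.063, 0.998, 0.0]
ft_force: [-2.6, 0.1, 1.3]
finger_gap: 0.0007
```

Run:
```python
from h import *
o=np.array([.6056,.0600]); y=np.radians(7.2); x=np.array([np.cos(y),np.sin(y)]); yy=np.array([-x[1],x[0]])
for i in range(3):
    s,e,a=st(); print(e,'br',(e[:2]-o)@x,s['time'],'drag',-s['ft_force'][:2]@x,s['ft_force'].round(2)); 
    if i<2: imaging.camera('side')
```

```text
[0.50383146 0.046847   0.03732171] br -0.10261457213839711 23.65 drag 2.619721748163724 [-2.65  0.06  1.32]
[0.50414177 0.04686782 0.03734284] br -0.10230410037722308 23.7 drag 3.35301799687253 [-3.29 -0.71  1.79]
[0.50415903 0.04684783 0.03736713] br -0.10228948080237787 23.75 drag 2.4731694091948073 [-2.49 -0.03  0.97]
```

Drag is 2.6 to 2.8 N, so the foot isn't touching yet. Go back to the driver, a quarter turn round for more wrist range, and screw another 2 mm.

servo_tool(
  commands=[
    {"hand":0.0,"dx":0.01,"dy":0,"dz":0,"spin":0},
    {"hand":0.05,"dx":0,"dy":0,"dz":-0.048,"spin":0},
    {"hand":0.05,"dx":0,"dy":0,"dz":-0.05,"spin":-0.11},
    {"hand":0.05,"dx":0,"dy":0,"dz":-0.05,"spin":-0.11},
    {"hand":0.05,"dx":0,"dy":0,"dz":-0.05,"spin":-0.11},
    {"hand":0.05,"dx":0,"dy":0,"dz":-0.05,"spin":-0.11},
    {"hand":0.05,"dx":0,"dy":0,"dz":0,"spin":-0.12},
    {"hand":0.05,"dx":-0.032,"dy":-0.02,"dz":0,"spin":0},
    {"hand":0.05,"dx":-0.032,"dy":-0.02,"dz":0,"spin":0},
    {"hand":0.05,"dx":-0.032,"dy":-0.02,"dz":0,"spin":0},
    {"hand":0.05,"dx":0,"dy":0,"dz":0,"spin":0},
    {"hand":0.05,"dx":0,"dy":0,"dz":0,"spin":0},
  ],
)

```text
time: 24.95
ee_pos: [0.6061, 0.06, 0.2845]
ee_rot: [-0.001, -0.336, 0.942, 0.0]
ft_force: [-0.5, -0.1, 0.1]
finger_gap: 0.0502
```

Run:
```python
from h import *
s,e,a=st(); p=imaging.camera_params('wrist'); im=imaging.camera('wrist')[:,:,::-1].copy(); cv2.imwrite('pics/w11.png',im)
u,v=proj(p,[.6061,.0608,.2455])[0].astype(int); print(e,np.degrees(a),s['time'],s['finger_gap'],s['joints'][5],u,v)
plan([.6061,.0608,.216],219.4,4)
print(im.max(2)[v-36:v+37:6,u-48:u+49:5])
```

```text
[0.60606224 0.05998523 0.28453235] -140.67404665487777 24.95 0.05015605890995347 -2.3444806289428324 320 287
t 25.00 j6 -2.34 spin -0.001 n 4 F [-0.3  0.8  0.1] gap 0.0498
[{"dx": -0.0002, "dy": 0.0001, "dz": 0.0173, "spin": -0.0}, {"dx": -0.0002, "dy": 0.0001, "dz": 0.0173, "spin": -0.0}, {"dx": -0.0002, "dy": 0.0001, "dz": 0.0173, "spin": -0.0}, {"dx": -0.0002, "dy": 0.0001, "dz": 0.0173, "spin": -0.0}]
[[ 99 112  76 104 114 116  52  51  52  51  51  50  53  47  98 117 115 118
  119 120]
 [118  76  71  70  78  86  54  52  54  53  51  52  51  49 112 123 118 116
  118 121]
 [117  71  71  72  72  66  62  61  61  61  65  63  61  60  91 121 121 118
  122 118]
 [117  73  71  72  70  64  98  98 100 102 101 101 100  97  78 121 116 117
  119 119]
 [116  75  73  72  70  58  62  62 109 131 131 121 100  99  81 116 117 121
  119 117]
 [114  72  71  71  70  60  61  80  91 134 134 133 131  96  82 118 116 121
  119 117]
 [116  74  70  69  71  59  61  81  82  82  81  81  81  61  77 117 119 119
  115 119]
 [115  83  71  72  71  61  61  78  80  82  80  82  79  60  83 115 119 117
  117 113]
 [116  74  70  71  70  60  60  61  73  82  83  75  59  60  83 111 117 115
  115 115]
 [117  86  71  70  72  72  95 102 112 111 122 120 121 130 178 166 117 116
  116 111]
 [130  75  72  73  73  84 176 176 176 179 177 176 177 176 177 176 137 115
  113 113]
 [177 176 131  70  69 177 177 176 177 178 177 176 177 177 178 176 176 176
  178  97]
 [177 177 177 177 177 177 178 181 177 176 177 176 179 177 177 177 176 177
  164  88]]
```

servo_tool(
  commands=[
    {"hand":0.05,"dx":-0.001,"dy":0,"dz":0.03,"spin":0},
    {"hand":0.05,"dx":0,"dy":0,"dz":0.03,"spin":0},
    {"hand":0.05,"dx":0,"dy":0,"dz":0.0075,"spin":0},
    {"hand":0.01,"dx":0,"dy":0,"dz":0,"spin":0},
    {"hand":0.01,"dx":0,"dy":0,"dz":0,"spin":0},
    {"hand":0.01,"dx":0,"dy":0,"dz":0,"spin":0},
    {"hand":0.01,"dx":0,"dy":0,"dz":0,"spin":0},
    {"hand":0.01,"dx":0,"dy":0,"dz":0,"spin":0},
  ],
)

```text
time: 25.8
ee_pos: [0.608, 0.0605, 0.2197]
ee_rot: [0.001, -0.336, 0.942, -0.001]
ft_force: [0.0, -0.0, 3.8]
finger_gap: 0.024
```

Run:
```python
from h import *
s,e,a=st(); print(e,np.degrees(a),s['ft_force'].round(2),s['moment'].round(3),s['finger_gap'],s['time'])
```

```text
[0.60796137 0.0604918  0.21968582] -140.6828292880054 [ 0.04 -0.01  3.78] [ 0.048  0.041 -0.005] 0.024019492759007225 25.8
```

servo_tool(
  commands=[
    {"hand":0.01,"dx":0,"dy":0,"dz":0,"spin":0.14},
    {"hand":0.01,"dx":0,"dy":0,"dz":0,"spin":0.14},
    {"hand":0.01,"dx":0,"dy":0,"dz":0.0005,"spin":0.13},
    {"hand":0.01,"dx":0,"dy":0,"dz":0.0004,"spin":0.13},
  ],
)

```text
time: 26.2
ee_pos: [0.6081, 0.0604, 0.2188]
ee_rot: [0.001, -0.07, 0.998, -0.001]
ft_force: [0.0, -1.4, 4.3]
finger_gap: 0.0235
```

Run:
```python
from h import *
s,e,a=st(); print(e,np.degrees(a),s['ft_force'].round(2),s['moment'].round(3),s['finger_gap'],s['time'])
```

```text
[0.60808042 0.06035828 0.21880293] -171.91853672122141 [ 0.03 -1.36  4.31] [-0.202  0.072  0.012] 0.023519482657001923 26.2
```

servo_tool(
  commands=[
    {"hand":0.01,"dx":0,"dy":0,"dz":0.0004,"spin":0.13},
    {"hand":0.01,"dx":0,"dy":0,"dz":0.0004,"spin":0.12},
    {"hand":0.01,"dx":0,"dy":0,"dz":0.0003,"spin":0.12},
    {"hand":0.01,"dx":0,"dy":0,"dz":0,"spin":0},
  ],
)

```text
time: 26.6
ee_pos: [0.6081, 0.06, 0.2177]
ee_rot: [0.002, 0.113, 0.994, -0.001]
ft_force: [-0.7, -1.6, 5.0]
finger_gap: 0.0239
```

Run:
```python
from h import *
s,e,a=st(); print(e,np.degrees(a),s['ft_force'].round(2),s['moment'].round(3),s['finger_gap'],s['time'])
```

```text
[0.60805044 0.05995925 0.21773662] 167.07962124827992 [-0.69 -1.57  4.99] [-0.424  0.14   0.09 ] 0.023898398340678563 26.6
```

servo_tool(
  commands=[
    {"hand":0.01,"dx":0,"dy":0,"dz":-0.0005,"spin":-0.1},
    {"hand":0.01,"dx":0,"dy":0,"dz":0,"spin":-0.1},
    {"hand":0.01,"dx":0,"dy":0,"dz":0,"spin":-0.05},
    {"hand":0.01,"dx":0,"dy":0,"dz":0,"spin":0},
  ],
)

```text
time: 27.0
ee_pos: [0.608, 0.0604, 0.2178]
ee_rot: [0.001, -0.013, 1.0, -0.0]
ft_force: [0.5, 0.2, 5.0]
finger_gap: 0.0239
```

Run:
```python
from h import *
for i in range(2):
    s,e,a=st(); print(e,np.degrees(a),s['ft_force'].round(2),s['moment'].round(3),s['finger_gap'],s['time']); 
    if i<1: imaging.camera('side')
```

```text
[0.60796203 0.06042728 0.2177573 ] -178.49368446731953 [0.51 0.18 4.98] [-0.167 -0.116 -0.011] 0.023930570592469735 27.0
[0.60797144 0.06044021 0.21775785] -178.54814225899443 [ 0.71 -0.09  5.66] [-0.201 -0.167  0.005] 0.023828290722212056 27.05
```

servo_tool(
  commands=[
    {"hand":0.05,"dx":0,"dy":0,"dz":0,"spin":0},
    {"hand":0.05,"dx":0,"dy":0,"dz":0,"spin":0},
    {"hand":0.05,"dx":0,"dy":0,"dz":0,"spin":0},
    {"hand":0.05,"dx":0,"dy":0,"dz":-0.03,"spin":0},
    {"hand":0.05,"dx":0,"dy":0,"dz":-0.04,"spin":-0.1},
    {"hand":0.0,"dx":0.03,"dy":0,"dz":0,"spin":0},
    {"hand":0.0,"dx":0.045,"dy":0,"dz":0,"spin":0},
    {"hand":0.0,"dx":0.04,"dy":0,"dz":0.02,"spin":0},
    {"hand":0.0,"dx":0,"dy":0,"dz":0.045,"spin":0},
    {"hand":0.0,"dx":0,"dy":0,"dz":0.05,"spin":0},
    {"hand":0.0,"dx":0,"dy":0,"dz":0.05,"spin":0},
    {"hand":0.0,"dx":0,"dy":0,"dz":0.05,"spin":0},
  ],
)

```text
time: 28.25
ee_pos: [0.4925, 0.0463, 0.0697]
ee_rot: [0.0, -0.063, 0.998, -0.0]
ft_force: [1.4, -0.4, -0.4]
finger_gap: 0.0006
```

servo_tool(
  commands=[
    {"hand":0.0,"dx":0,"dy":0,"dz":0.03,"spin":0},
    {"hand":0.0,"dx":0,"dy":0,"dz":0,"spin":0},
    {"hand":0.0,"dx":0,"dy":0,"dz":0,"spin":0},
  ],
)

```text
time: 28.55
ee_pos: [0.4931, 0.0462, 0.0417]
ee_rot: [-0.0, -0.063, 0.998, 0.0]
ft_force: [0.4, 0.5, 1.2]
finger_gap: 0.0006
```

Run:
```python
from h import *
o=np.array([.6056,.0600]); y=np.radians(7.2); x=np.array([np.cos(y),np.sin(y)]); yy=np.array([-x[1],x[0]])
s,e,a=st(); print(e,np.degrees(a),'br',(e[:2]-o)@x,(e[:2]-o)@yy,s['time'],s['ft_force'].round(2))
```

```text
[0.4931089  0.04615694 0.04173711] -172.77570101500768 br -0.11333907355554011 0.0003649713376558343 28.55 [0.38 0.46 1.19]
```

servo_tool(
  commands=[
    {"hand":0.0,"dx":-0.005,"dy":0,"dz":0.005,"spin":0},
    {"hand":0.0,"dx":-0.005,"dy":0,"dz":0,"spin":0},
    {"hand":0.0,"dx":-0.001,"dy":0,"dz":0,"spin":0},
  ],
)

```text
time: 28.85
ee_pos: [0.5045, 0.0474, 0.0376]
ee_rot: [-0.0, -0.063, 0.998, -0.0]
ft_force: [-4.2, -1.1, 4.3]
finger_gap: 0.0007
```

servo_tool(
  commands=[
    {"hand":0.0,"dx":-0.0015,"dy":0,"dz":0,"spin":0},
    {"hand":0.0,"dx":-0.0015,"dy":0,"dz":0,"spin":0},
  ],
)

```text
time: 29.05
ee_pos: [0.5045, 0.0477, 0.0367]
ee_rot: [-0.004, -0.064, 0.998, -0.0]
ft_force: [-14.6, -3.5, 10.8]
finger_gap: 0.0004
```

servo_tool(
  commands=[
    {"hand":0.0,"dx":-0.001,"dy":0,"dz":0,"spin":0},
  ],
)

```text
time: 29.15
ee_pos: [0.505, 0.0479, 0.0365]
ee_rot: [-0.004, -0.064, 0.998, -0.0]
ft_force: [-15.0, -2.3, 13.2]
finger_gap: 0.0006
```

servo_tool(
  commands=[
    {"hand":0.0,"dx":-0.001,"dy":0,"dz":0,"spin":0},
  ],
)

```text
time: 29.25
ee_pos: [0.5058, 0.0481, 0.0366]
ee_rot: [-0.004, -0.064, 0.998, 0.0]
ft_force: [-16.4, -1.8, 12.5]
finger_gap: 0.0001
```

Run:
```python
from h import *
o=np.array([.6056,.0600]); y=np.radians(7.2); x=np.array([np.cos(y),np.sin(y)]); yy=np.array([-x[1],x[0]])
for i in range(4):
    s,e,a=st(); print('br',(e[:2]-o)@x,s['time'],'drag',-s['ft_force'][:2]@x,s['ft_force'].round(2)); 
    if i<3: imaging.camera('side')
```

```text
br -0.10047881409436002 29.25 drag 16.47471699603407 [-16.38  -1.8   12.5 ]
br -0.10025507820464293 29.3 drag 14.32437866988485 [-14.17  -2.13  11.54]
br -0.10025122200886837 29.35 drag 14.031440708314848 [-13.85  -2.34  10.59]
br -0.10025195605633422 29.4 drag 13.529025834558563 [-13.34  -2.32  10.58]
```

The foot now bites. But the fingers drag the block's end down with about 12 N, which inflates the reading. Repeat with a slight lift to cancel that.

servo_tool(
  commands=[
    {"hand":0.0,"dx":0,"dy":0,"dz":-0.0015,"spin":0},
    {"hand":0.0,"dx":-0.0005,"dy":0,"dz":-0.0005,"spin":0},
  ],
)

```text
time: 29.6
ee_pos: [0.5066, 0.0484, 0.0374]
ee_rot: [-0.003, -0.063, 0.998, 0.0]
ft_force: [-5.6, -0.8, -2.6]
finger_gap: 0.0006
```

servo_tool(
  commands=[
    {"hand":0.0,"dx":-0.001,"dy":0,"dz":-0.0003,"spin":0},
  ],
)

```text
time: 29.7
ee_pos: [0.5074, 0.0486, 0.0374]
ee_rot: [-0.003, -0.063, 0.998, 0.0]
ft_force: [-6.0, -2.4, -3.0]
finger_gap: 0.0004
```

servo_tool(
  commands=[
    {"hand":0.0,"dx":-0.001,"dy":0,"dz":0,"spin":0},
  ],
)

```text
time: 29.8
ee_pos: [0.5084, 0.0487, 0.0373]
ee_rot: [-0.003, -0.063, 0.998, 0.0]
ft_force: [-7.0, -1.2, -2.5]
finger_gap: 0.0006
```

Run:
```python
from h import *
o=np.array([.6056,.0600]); y=np.radians(7.2); x=np.array([np.cos(y),np.sin(y)]); yy=np.array([-x[1],x[0]])
for i in range(2):
    s,e,a=st(); print(e,'br',(e[:2]-o)@x,s['time'],'drag',-s['ft_force'][:2]@x,s['ft_force'].round(2)); 
    if i<1: imaging.camera('side')
```

```text
[0.50836742 0.04868649 0.037345  ] br -0.09788382731903858 29.8 drag 7.131936054694691 [-7.04 -1.21 -2.53]
[0.50853313 0.04868216 0.03736065] br -0.09771997344045456 29.85 drag 5.63365611449875 [-5.49 -1.47 -2.42]
```

Fitting the two readings gives a drag of about 7.9 N at zero vertical load and a seat friction of about 0.6. That puts the foot press somewhere between 4.3 and 6 N, near the upper side. I'll back the screw off about 0.1 rad with the driver and re-test.

servo_tool(
  commands=[
    {"hand":0.0,"dx":0.01,"dy":0,"dz":0,"spin":0},
    {"hand":0.05,"dx":0,"dy":0,"dz":-0.048,"spin":0},
    {"hand":0.05,"dx":0,"dy":0,"dz":-0.05,"spin":0.05},
    {"hand":0.05,"dx":0,"dy":0,"dz":-0.05,"spin":0.05},
    {"hand":0.05,"dx":0,"dy":0,"dz":-0.05,"spin":0},
    {"hand":0.05,"dx":0,"dy":0,"dz":-0.05,"spin":0},
    {"hand":0.05,"dx":0,"dy":0,"dz":0,"spin":0},
    {"hand":0.05,"dx":-0.036,"dy":0.003,"dz":0,"spin":0},
    {"hand":0.05,"dx":-0.036,"dy":0.004,"dz":0,"spin":0},
    {"hand":0.05,"dx":-0.036,"dy":0.003,"dz":0,"spin":0},
    {"hand":0.05,"dx":0,"dy":0,"dz":0,"spin":0},
    {"hand":0.05,"dx":0,"dy":0,"dz":0,"spin":0},
  ],
)

```text
time: 31.05
ee_pos: [0.6089, 0.0601, 0.286]
ee_rot: [-0.0, -0.013, 1.0, 0.0]
ft_force: [-0.4, 0.2, 0.1]
finger_gap: 0.0496
```

Run:
```python
from h import *
s,e,a=st(); p=imaging.camera_params('wrist'); im=imaging.camera('wrist')[:,:,::-1].copy(); cv2.imwrite('pics/w12.png',im)
u,v=proj(p,[.607,.0605,.2435])[0].astype(int); print(e,np.degrees(a),s['time'],s['finger_gap'],s['joints'][5],u,v)
plan([.607,.0605,.2172],181.5,4)
print(im.max(2)[v-36:v+37:4,u-32:u+33:4])
```

```text
[0.60894431 0.06009776 0.28598282] -178.48620002179538 31.05 0.049576477595603 -1.6839656135130723 321 280
t 31.10 j6 -1.68 spin 0.000 n 4 F [ 1.4 -0.2  0.5] gap 0.0502
[{"dx": 0.0004, "dy": 0.0001, "dz": 0.0173, "spin": 0.0}, {"dx": 0.0004, "dy": 0.0001, "dz": 0.0173, "spin": 0.0}, {"dx": 0.0004, "dy": 0.0001, "dz": 0.0173, "spin": 0.0}, {"dx": 0.0004, "dy": 0.0001, "dz": 0.0173, "spin": 0.0}]
[[126 120 123 118  45  48  48  48  46  48  46  48  47  58  77  74  75]
 [126 123 120 100  47  47  48  47  46  48  47  47  47  48  76  74  71]
 [125 127 118  83  47  48  46  46  48  49  46  46  47  46  74  74  68]
 [127 127 114  64  59  60  57  58  57  56  56  56  56  52  70  76  69]
 [127 125 109  61  66  66  66  66  65  65  66  66  65  62  66  73  68]
 [125 123 109  59  67  68  67  71  75  75  67  67  66  62  67  75  67]
 [125 123 111  61  66  67  83  85  84  85  87  73  67  63  65  75  68]
 [123 111  99  61  66  84  87  88  87  87  86  86  68  62  68  76  69]
 [124 144 138  60  67  87  87  87  88  89  87  87  75  62  70  77  70]
 [131 139 136  60  66  88  87  88  87  87  87  87  76  60  86  76  71]
 [135 123 123  58  66  85  86  86  87  86  86  85  69  61 111 119 107]
 [156 123 121  60  65  69  85  87  87  87  87  77  65  60 119 123 115]
 [174 142 157  80  66  66  66  76  82  81  69  66  65  59 121 124 118]
 [193 189 189 125  78  77  75  76  75  74  71  70  69  93 125 125 122]
 [189 188 189 148 123 124 125 125 125 123 123 124 125 125 124 125 123]
 [188 191 189 161 124 125 126 125 123 122 123 123 124 125 126 126 124]
 [189 188 188 181 123 125 124 124 122 123 123 125 125 126 125 126 124]
 [189 189 188 181 121 125 124 125 124 124 125 125 127 125 124 122 124]
 [189 189 189 191 120 125 126 126 124 125 125 125 124 121 121 127 132]]
```

servo_tool(
  commands=[
    {"hand":0.05,"dx":0.0015,"dy":0,"dz":0.03,"spin":0},
    {"hand":0.05,"dx":0,"dy":0,"dz":0.03,"spin":0},
    {"hand":0.05,"dx":0,"dy":0,"dz":0.006,"spin":0},
    {"hand":0.01,"dx":0,"dy":0,"dz":0,"spin":0},
    {"hand":0.01,"dx":0,"dy":0,"dz":0,"spin":0},
    {"hand":0.01,"dx":0,"dy":0,"dz":0,"spin":0},
    {"hand":0.01,"dx":0,"dy":0,"dz":0,"spin":0},
    {"hand":0.01,"dx":0,"dy":0,"dz":0,"spin":0},
    {"hand":0.01,"dx":0,"dy":0,"dz":-0.001,"spin":-0.12},
    {"hand":0.01,"dx":0,"dy":0,"dz":0,"spin":-0.12},
    {"hand":0.01,"dx":0,"dy":0,"dz":0,"spin":-0.1},
  ],
)

```text
time: 32.2
ee_pos: [0.6081, 0.0601, 0.2225]
ee_rot: [0.001, -0.184, 0.983, 0.0]
ft_force: [-0.3, 1.2, 1.9]
finger_gap: 0.024
```

```bash
cat > rd.py <<'E'
from h import *
M=[];F=[]
for i in range(3):
    s,e,a=st(); M.append(s['moment']);F.append(s['ft_force'])
    if i<2: imaging.camera('side')
print(e.round(4),round(float(np.degrees(a)),2),'F',np.mean(F,0).round(2),'M',np.mean(M,0).round(3),'Mz',np.round([m[2] for m in M],3),s['time'],s['finger_gap'].round(4))
E
python3 rd.py
```

```text
Traceback (most recent call last):
  File "rd.py", line 6, in <module>
    print(e.round(4),round(float(np.degrees(a)),2),'F',np.mean(F,0).round(2),'M',np.mean(M,0).round(3),'Mz',np.round([m[2] for m in M],3),s['time'],s['finger_gap'].round(4))
                                                                                                                                                    ^^^^^^^^^^^^^^^^^^^^^
AttributeError: 'float' object has no attribute 'round'
```

servo_tool(
  commands=[
    {"hand":0.01,"dx":0,"dy":0,"dz":0,"spin":-0.09},
  ],
)

```text
time: 32.4
ee_pos: [0.608, 0.0602, 0.2225]
ee_rot: [0.001, -0.226, 0.974, 0.0]
ft_force: [-0.6, 0.5, 2.4]
finger_gap: 0.024
```

```bash
python3 rd.py
```

```text
Traceback (most recent call last):
  File "rd.py", line 6, in <module>
    print(e.round(4),round(float(np.degrees(a)),2),'F',np.mean(F,0).round(2),'M',np.mean(M,0).round(3),'Mz',np.round([m[2] for m in M],3),s['time'],s['finger_gap'].round(4))
                                                                                                                                                    ^^^^^^^^^^^^^^^^^^^^^
AttributeError: 'float' object has no attribute 'round'
```

servo_tool(
  commands=[
    {"hand":0.01,"dx":0,"dy":0,"dz":0,"spin":-0.09},
  ],
)

```text
time: 32.6
ee_pos: [0.608, 0.0601, 0.2225]
ee_rot: [0.001, -0.269, 0.963, -0.0]
ft_force: [-0.9, 0.8, 4.0]
finger_gap: 0.0239
```

```bash
python3 rd.py
```

```text
Traceback (most recent call last):
  File "rd.py", line 6, in <module>
    print(e.round(4),round(float(np.degrees(a)),2),'F',np.mean(F,0).round(2),'M',np.mean(M,0).round(3),'Mz',np.round([m[2] for m in M],3),s['time'],s['finger_gap'].round(4))
                                                                                                                                                    ^^^^^^^^^^^^^^^^^^^^^
AttributeError: 'float' object has no attribute 'round'
```

```bash
sed -i "s/s\['finger_gap'\].round(4)/s['finger_gap']/" rd.py; python3 rd.py
```

```text
[0.608  0.0601 0.2224] -148.9 F [-0.18  1.16  4.96] M [0.325 0.028 0.009] Mz [ 0.083 -0.033 -0.024] 32.8 0.02333801923158434
```

servo_tool(
  commands=[
    {"hand":0.01,"dx":0,"dy":0,"dz":0,"spin":-0.06},
  ],
)

```text
time: 32.9
ee_pos: [0.608, 0.0602, 0.2224]
ee_rot: [0.001, -0.298, 0.955, 0.0]
ft_force: [0.1, 1.8, 5.2]
finger_gap: 0.0238
```

```bash
python3 rd.py
```

```text
[0.608  0.0603 0.2224] -145.38 F [-0.31  1.66  4.88] M [ 0.469 -0.001 -0.038] Mz [-0.093 -0.016 -0.005] 33.0 0.023968110561864146
```

Total counter-turn from the last engaged angle is 0.83 rad against about 0.76 of play, so the screw is likely backed off by about 0.07 rad. Centre the bit in its play, release and re-test.

servo_tool(
  commands=[
    {"hand":0.01,"dx":0,"dy":0,"dz":-0.0006,"spin":0.13},
    {"hand":0.01,"dx":0,"dy":0,"dz":0,"spin":0.13},
    {"hand":0.01,"dx":0,"dy":0,"dz":0,"spin":0.1},
    {"hand":0.01,"dx":0,"dy":0,"dz":0,"spin":0},
  ],
)

```text
time: 33.4
ee_pos: [0.6078, 0.0597, 0.2224]
ee_rot: [0.0, -0.122, 0.993, -0.0]
ft_force: [0.9, 0.8, 2.8]
finger_gap: 0.0236
```

```bash
python3 rd.py
```

```text
[0.6078 0.0598 0.2225] -165.85 F [0.81 0.17 3.41] M [-0.058 -0.113  0.002] Mz [ 0.017 -0.022  0.009] 33.5 0.023773337356477804
```

servo_tool(
  commands=[
    {"hand":0.05,"dx":0,"dy":0,"dz":0,"spin":0},
    {"hand":0.05,"dx":0,"dy":0,"dz":0,"spin":0},
    {"hand":0.05,"dx":0,"dy":0,"dz":0,"spin":0},
    {"hand":0.05,"dx":0,"dy":0,"dz":-0.03,"spin":0},
    {"hand":0.05,"dx":0,"dy":0,"dz":-0.04,"spin":0.12},
    {"hand":0.0,"dx":0.03,"dy":0,"dz":0,"spin":0},
    {"hand":0.0,"dx":0.045,"dy":0,"dz":0,"spin":0},
    {"hand":0.0,"dx":0.036,"dy":0,"dz":0.02,"spin":0},
    {"hand":0.0,"dx":0,"dy":0,"dz":0.045,"spin":0},
    {"hand":0.0,"dx":0,"dy":0,"dz":0.05,"spin":0},
    {"hand":0.0,"dx":0,"dy":0,"dz":0.05,"spin":0},
    {"hand":0.0,"dx":0,"dy":0,"dz":0.05,"spin":0},
  ],
)

```text
time: 34.7
ee_pos: [0.4971, 0.0461, 0.0757]
ee_rot: [0.0, -0.063, 0.998, -0.0]
ft_force: [0.6, 0.1, -0.0]
finger_gap: 0.0008
```

servo_tool(
  commands=[
    {"hand":0.0,"dx":0,"dy":0,"dz":0.038,"spin":0},
    {"hand":0.0,"dx":0,"dy":0,"dz":0,"spin":0},
    {"hand":0.0,"dx":0,"dy":0,"dz":0,"spin":0},
    {"hand":0.0,"dx":0,"dy":0,"dz":0,"spin":0},
  ],
)

```text
time: 35.1
ee_pos: [0.4996, 0.0458, 0.0419]
ee_rot: [0.002, -0.063, 0.998, -0.0]
ft_force: [0.5, -0.6, -0.7]
finger_gap: 0.0005
```

Run:
```python
from h import *
o=np.array([.6056,.0600]); y=np.radians(7.2); x=np.array([np.cos(y),np.sin(y)]); yy=np.array([-x[1],x[0]])
s,e,a=st(); print(e,np.degrees(a),'br',(e[:2]-o)@x,(e[:2]-o)@yy,s['time'],s['ft_force'].round(2))
```

```text
[0.49962425 0.04578446 0.04185934] -172.76159445808767 br -0.10692178052588824 -0.0008211646906203464 35.1 [ 0.51 -0.62 -0.69]
```

servo_tool(
  commands=[
    {"hand":0.0,"dx":-0.003,"dy":0.0005,"dz":0.003,"spin":0},
    {"hand":0.0,"dx":-0.003,"dy":0,"dz":0,"spin":0},
    {"hand":0.0,"dx":0,"dy":0,"dz":0,"spin":0},
    {"hand":0.0,"dx":-0.002,"dy":0,"dz":0,"spin":0},
    {"hand":0.0,"dx":-0.001,"dy":0,"dz":-0.0005,"spin":0},
  ],
)

```text
time: 35.6
ee_pos: [0.5066, 0.0477, 0.0369]
ee_rot: [0.0, -0.063, 0.998, -0.0]
ft_force: [0.8, -0.3, 0.1]
finger_gap: 0.0006
```

servo_tool(
  commands=[
    {"hand":0.0,"dx":-0.001,"dy":0,"dz":-0.0005,"spin":0},
  ],
)

```text
time: 35.7
ee_pos: [0.5074, 0.0478, 0.0373]
ee_rot: [-0.0, -0.063, 0.998, -0.0]
ft_force: [0.4, 0.8, -0.6]
finger_gap: 0.0004
```

servo_tool(
  commands=[
    {"hand":0.0,"dx":-0.001,"dy":0,"dz":-0.0005,"spin":0},
  ],
)

```text
time: 35.8
ee_pos: [0.5084, 0.0479, 0.0378]
ee_rot: [-0.0, -0.063, 0.998, 0.0]
ft_force: [-0.1, 0.8, 0.5]
finger_gap: 0.0007
```

servo_tool(
  commands=[
    {"hand":0.0,"dx":-0.001,"dy":0,"dz":-0.0003,"spin":0},
  ],
)

```text
time: 35.9
ee_pos: [0.5085, 0.0479, 0.0378]
ee_rot: [-0.001, -0.063, 0.998, -0.0]
ft_force: [-4.9, -1.1, 2.0]
finger_gap: 0.0009
```

servo_tool(
  commands=[
    {"hand":0.0,"dx":-0.0007,"dy":0,"dz":-0.0002,"spin":0},
  ],
)

```text
time: 36.0
ee_pos: [0.5085, 0.048, 0.0378]
ee_rot: [-0.002, -0.063, 0.998, -0.0]
ft_force: [-6.1, -2.5, 4.3]
finger_gap: 0.0002
```

```bash
python3 rd.py
```

```text
[0.5085 0.0479 0.0378] -172.75 F [-6.08 -2.7   3.91] M [-3.690e-01  1.101e+00 -1.000e-03] Mz [ 0.032  0.003 -0.039] 36.1 0.0005383344170702435
```

servo_tool(
  commands=[
    {"hand":0.0,"dx":-0.001,"dy":0,"dz":-0.0006,"spin":0},
  ],
)

```text
time: 36.2
ee_pos: [0.5086, 0.0482, 0.0379]
ee_rot: [-0.003, -0.063, 0.998, 0.0]
ft_force: [-7.0, -2.5, 0.5]
finger_gap: 0.0003
```

servo_tool(
  commands=[
    {"hand":0.0,"dx":-0.001,"dy":0,"dz":-0.0004,"spin":0},
  ],
)

```text
time: 36.3
ee_pos: [0.509, 0.0484, 0.0379]
ee_rot: [-0.004, -0.063, 0.998, 0.0]
ft_force: [-7.9, -1.3, 0.1]
finger_gap: 0.0007
```

servo_tool(
  commands=[
    {"hand":0.0,"dx":-0.0008,"dy":0,"dz":-0.0002,"spin":0},
  ],
)

```text
time: 36.4
ee_pos: [0.5095, 0.0486, 0.0379]
ee_rot: [-0.004, -0.063, 0.998, 0.0]
ft_force: [-7.4, -1.4, 0.0]
finger_gap: 0.0004
```

servo_tool(
  commands=[
    {"hand":0.0,"dx":-0.0008,"dy":0,"dz":-0.0002,"spin":0},
  ],
)

```text
time: 36.5
ee_pos: [0.5103, 0.0487, 0.0379]
ee_rot: [-0.004, -0.063, 0.998, 0.0]
ft_force: [-6.5, -1.2, -0.9]
finger_gap: 0.0003
```

```bash
python3 rd.py
```

```text
[0.5104 0.0488 0.0379] -172.75 F [-6.52 -1.06 -0.51] M [-0.205  1.155 -0.061] Mz [-0.098 -0.037 -0.048] 36.6 0.000273568407029756
```

Sliding at near-zero vertical load, the drag is about 7.3 N: a foot press of about 4 N by the table. Retract clear and check the result.

servo_tool(
  commands=[
    {"hand":0.0,"dx":0.02,"dy":0,"dz":0,"spin":0},
    {"hand":0.0,"dx":0.02,"dy":0,"dz":-0.03,"spin":0},
    {"hand":0.0,"dx":0.02,"dy":0,"dz":-0.045,"spin":0},
    {"hand":0.0,"dx":0,"dy":0,"dz":-0.045,"spin":0},
    {"hand":0.0,"dx":0,"dy":0,"dz":-0.045,"spin":0},
    {"hand":0.0,"dx":0,"dy":0,"dz":-0.045,"spin":0},
    {"hand":0.0,"dx":0,"dy":0,"dz":-0.02,"spin":0},
    {"hand":0.0,"dx":0,"dy":0,"dz":0,"spin":0},
    {"hand":0.0,"dx":0,"dy":0,"dz":0,"spin":0},
  ],
)

```text
time: 37.5
ee_pos: [0.4538, 0.0411, 0.2688]
ee_rot: [-0.0, -0.063, 0.998, 0.0]
ft_force: [-0.2, 0.9, -1.4]
finger_gap: 0.0005
```

Run:
```python
from h import *
p=imaging.camera_params('side'); im=imaging.camera('side')[:,:,::-1]; t=imaging.camera('top')[:,:,::-1]; w=imaging.camera('wrist')[:,:,::-1]
a=cv2.resize(im[180:360,200:400],(400,360),interpolation=cv2.INTER_CUBIC)
b=cv2.resize(t[140:330,150:500],(400,217)); c=cv2.resize(w,(400,300))
cv2.imwrite('pics/fin.png',np.vstack([np.hstack([a,cv2.copyMakeBorder(c,0,60,0,0,0)]),np.hstack([b,np.zeros_like(b)])]))
for z in (.12,.2435): print((proj(p,[.607,.0605,z])[0]-[200,180])*2)
print(arm.get_state()['time'],arm.get_state()['ee_pos'])
```

```text
[160.51911705 206.92350336]
[152.22348103 101.71888489]
37.65 [0.45309033 0.04119312 0.26731255]
```

View pics/fin.png

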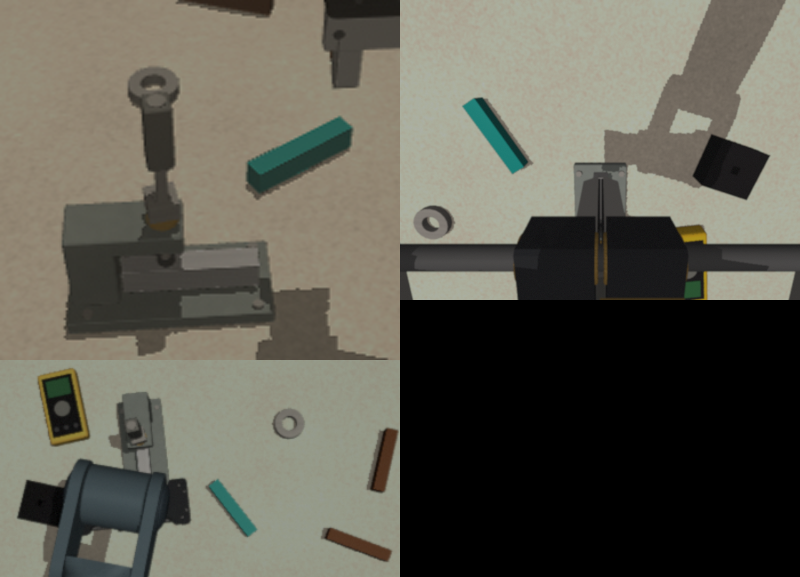

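The side view shows the driver upright: bit at about (161,190) and handle top at (157,98), matching the projected vertical axis (160,207) to (152,102). The block lies flat on the seat under the foot at (166,260). The bearing, meter, teal bar and brown bars haven't moved. Handing in.

```bash
python3 -c "
from rig import arm; print(arm.job_done())"
```

```text
the job is handed in; nothing more can be done
None
```

I handed the job in at about 37.7 s of the 72 s. The aluminium block lies on the seat under the foot, and the driver stands upright in the screw's socket. The first grasp missed because the fingers close slowly; the second held.

I set the block on the seat's outer part and slid it in under the stop. I then screwed the stop down with the driver in two steps and turned it back slightly at the end, checking the drag between steps by pushing the block's free end.

**Last checks**
- **Drag:** about 7.3 N while sliding with almost no vertical load, against 2.6–3 N when loose. By the task's table that is a foot press of about 4 N.
- **Block position:** its centre is about 23 mm from the screw axis on the open side, within the 15–55 mm asked.
- **Pictures:** the driver is upright, the block is flat on the seat, and the other things on the bench are where they were.

**What disagreed**
- **Spoiled readings:** two earlier drag readings were inflated by the gripper pressing down 10–13 N, so I set them aside or corrected for it.
- **Force uncertainty:** using the seat friction I measured instead of the table, the foot press comes out nearer 5 N, still inside the allowed 2–6.5 N.
- **Final back-off:** I could not confirm that the last slight turn back moved the screw. It may only have taken up play in the socket, so I relied on the re-test afterwards.

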